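# Clear the vacuum chuck and set its bleed valve

### The arm

A 7-joint arm with a two-finger parallel gripper is mounted at the origin on the work surface. World frame = base frame: x ahead of the robot, y to its left, z up, the work surface at z = 0. Lengths are in m, angles in rad, forces in N, time in s.
With the tool pointing down it reaches from about 0.4 to 0.85 m from the base axis. Payload 4.5 kg.
Tool frame: the origin (TCP) lies at the very end of the fingers, on their centre line; the grasp point (between the pads) lies 19 mm behind it; z points along the fingers, x is the direction in which the jaws open and shut, and the axes are right-handed (so a half turn about z gives the same grasp; the last joint's range is limited). The gripper opens to 85 mm and grips with 20 to 120 N. Pads are 22 mm wide; open, the fingers measure 114 mm over their backs; the gripper's body (76 mm by 85 mm) begins 54 mm behind the grasp point. The pads swing forward as they close: fully open they stand 13 mm farther back than shut.
Start: joints at [-1.256, 0.689, -0.195, 1.565, 0.157, 0.902, -0.215], TCP at [0.173, 0.601, 0.207] pointing down, gripper open.
Joint ranges: [-3.01, 3.01], [-0.46, 2.08], [-1.47, 1.51], [0.13, 2.56], [-1, 4.14], [0.04, 2.09], [-2.66, 2.66]. Speed limits (rad/s): [2.57, 2.57, 3.14, 3.14, 3.14, 3.14, 3.14].

### API

Orientations are given as a 3x3 rotation matrix whose columns are the frame's x, y, z axes.
In Python, from workcell import * gives the robot as it stands. The module is installed in compiled form; this text tells all that it offers.
- The arm moves only by the tool move_arm, never from a script. Its arguments are lists of equal length, an entry for each row: "dp": the shift along the tool's x, y, z in m, a list of three; "rotation": the turn, a rotation vector about the tool's x, y, z in degrees, a list of three. In form: {"dp": [[x, y, z], ...], "rotation": [[ax, ay, az], ...]}. A call has 1 to 12 rows; each row is the pose to reach, as a shift and turn from the pose commanded when the call began, along the tool's axes at that moment; what a row does not reach only later rows make up. A row lasts 1/12 s, in which the tool goes at most 41.7 mm and 7.16 degrees, less where a joint would pass 70% of its speed; a pose out of reach is approached as far as the arm can. A call with a gripper value outside its range is refused whole. "fingers" is the opening, from 0 (shut) to 1 (fully open), set as the call begins (left out, the last holds). The fingers move at their own pace and stop on an object; "force" is the grip in N (left out, the last holds). Time passes only in rows, so rows that repeat a pose let the fingers close. It gives the time, the measured TCP pose, the force and the opening at its end, in the units of the state.
- state(): the state, without advancing time (a new reading comes with each control period).
- read_camera(name): name is "scene" or "top"; returns a dict with "color" (480x640x3 uint8, red, green, blue), "depth" (480x640 float32, m along the optical axis (not along the pixel's ray), 0 where there is no reading), "intrinsics" (3x3 intrinsics, pixels), "dist_coeffs" ([k1, k2, p1, p2, k3] as OpenCV has them; the pictures are not rectified), "R" (3x3) and "t" (3): a world point X has camera coordinates R X + t. Camera axes: x right, y down, z forward; pixel columns grow to the right and rows downward; lengths in m; the calibration is good to about 2 mm. A picture is of the moment at which its call begins.
- job_done(): hands the job in, once; it reports no verdict.
Trained networks look in a picture, given as the dict that the camera call returned (one of the last four; its "shot" number tells which), for a name from the list of things; names that differ only in an ending like _2 or _b are one class to them, and where a whole thing is asked for, a point or a joint stands for the part that bears it (a point fixed in the world has none). Each returns a list of dicts, best first, with "score" (0 to 1); they miss things now and then, are a little off and sometimes report something else, mostly with a low value. They report only what shows in the picture. A call takes as long as a camera call. They do not tell look-alikes from the thing itself.
- outline_of(name, picture): "pixels" (480x640 bool, what is visible of it) and "xy" ([column, row] in pixels, amid what is visible of it).
The state is a dict: "time": time; "joint_positions": joint angles; "joint_velocities": joint speeds; "tau": joint torques, N m; "tcp_pos": TCP position; "orientation": TCP orientation; "wrist_force": force on the tool from outside, world axes, zero at the start; "moment": the same for the moment, N m; "gripper_width": finger opening in m.
Only numpy, scipy, OpenCV 4.12 (cv2) and the standard library are available. Lean on these libraries where they do the work, as an engineer would, in place of code of your own. Each camera call takes 0.05 s, during which the arm holds its last target.

### The job

Get the vacuum chuck ready: with the scraper block, wipe the four loose metal chips off its plate into the trough at its end (do not touch the chips with the gripper), then stand the scraper upright on the bench again and let go of it. Then take the valve's orange crank handle, turn the valve fully closed to its stop (clockwise), back it off exactly two turns, and finish there still gripping the crank handle, without letting go, all the while leaving the other things on the bench where they are.

Things in the scene. Friction and masses are not known exactly. Their poses are not given: they have to be found in the camera images.
- chuck: Vacuum chuck, fixed, left or right on the bench. Origin: centre line, on the bench; x runs along the plate to the trough. Aluminium plate with dark holes, x -120 (open end) to +60 mm, top 36 mm above the bench. Grey side rails stand 12 mm above the plate; lane between them 104 mm wide (y +/-52). Chips start between x = -62 and +47; the rest of the plate is free.
- chip1: Loose chip (offcut) of brass or copper, flat 5- or 6-sided piece, 23 mm across, 7 thick, 14 g; origin: centre of its underside. Starts lying loose on the chuck plate
- chip2: Loose chip (offcut) of brass or copper, flat 5- or 6-sided piece, 23 mm across, 7 thick, 14 g; origin: centre of its underside. Starts lying loose on the chuck plate
- chip3: Loose chip (offcut) of brass or copper, flat 5- or 6-sided piece, 23 mm across, 7 thick, 14 g; origin: centre of its underside. Starts lying loose on the chuck plate
- chip4: Loose chip (offcut) of brass or copper, flat 5- or 6-sided piece, 23 mm across, 7 thick, 14 g; origin: centre of its underside. Starts lying loose on the chuck plate
- trough (a point): Centre of the trough's floor at the end of the chuck, 12 mm above the bench, 93.5 mm along x from the chuck's origin. The trough is 67 mm long (from the plate's edge to the end wall) and 104 mm wide, its floor 24 mm below the plate; walls 48 mm above the bench.
- scraper: Scraper block, 100 to 180 g, standing between chuck and valve. White foot 30 (x) x 88 (y) x 22 mm high; on it a blue grip 22 (x) x 60 (y) mm, 22 to 72 mm above its underside. Origin: centre of the underside, z up. Grip it across x (22 mm). The long side of the foot wipes; across the chuck's lane it has 8 mm to spare each side.
- valve (a joint): Angle of the valve's handwheel, rad. 0 = fully closed, at a hard stop; grows as it opens, anticlockwise seen from above; 2 pi per turn, other stop at 22. Starts between 2.5 and 6.0. It stays where it is left; turning takes about 3 N at the crank handle.
- valve_axis (a point): Point on the handwheel's axis, 90 mm above the bench; fixed, on the side away from the chuck. z up; x points to the red mark on the white dial (136 mm across) under the wheel: the crank handle stands over that side when the valve is closed and after every whole turn. Wheel blue, level, 102 mm across, top 88 mm above the bench (hub 94); brass body with pipe stubs below.
- crank_handle: Orange round handle, upright on the wheel's rim, 22 mm diameter, 90 to 142 mm above the bench. It spins freely on its pin, so it can be gripped from above and carried round in a circle without turning the gripper. Origin: centre of its lower end, 45 mm from the valve axis; at valve angle q it lies at angle q from the x axis of point valve_axis.
- bottle: Bystander: amber bottle with black cap, 60 mm wide, 140 high, stands between the two fixtures on the far side. Origin: centre of its underside.
- beaker: Bystander: clear glass beaker, 70 mm wide, 85 high. Origin: centre of its underside.
- dish: Bystander: clear shallow round dish, 76 mm wide, 18 high, in front of the robot. Origin: centre of its underside.
- jar: Bystander: white jar with red lid, 60 mm wide, 70 high. Origin: centre of its underside.
- tip_box: Bystander: grey box with green lid, 122 x 87 x 63 mm. Origin: centre of its underside.
- driver: Bystander: black-handled screwdriver lying on the bench. Origin: underside, on its long axis.
Mind the look-alikes: they are no part of the job. What is shaped like the scraper but green or pink is not meant. Leave any brown or pink look-alike of the part that bears valve alone.

How it is judged:
By the outcome, as a careful person would: the job done as asked, in the order asked, and still so for the second after the job is handed in, while the arm keeps its last pose, push and grip.
It also fails if it takes over 72 s, if anything falls off the work surface, if the arm or the gripper's body presses on something with over 40 N, if the wrist force passes 120 N, or if a joint passes its speed limit or range.

## Working session

There is one attempt and no reset: what is moved stays moved. The work goes in short steps, Python scripts to look and compute and a tool call to move; the robot and the scene stay as the last step left them, time stands still between calls to the robot, and variables do not carry over. Pictures are saved under pics/ and viewed, and the job is handed in when it is done.

Besides the shell and the picture viewer there is one more tool, called after "Call:" as a command line: name --argument value ..., lists and objects as JSON in quotes. move_arm: Moves the arm, as the interface text tells. Its arguments: {"type":"object","properties":{"dp":{"type":"array","items":{"type":"array","items":{"type":"number"}}},"rotation":{"type":"array","items":{"type":"array","items":{"type":"number"}}},"fingers":{"type":"number"},"force":{"type":"number"}},"required":["dp","rotation"]}

```bash
mkdir -p pics; ls; cat > h.py <<'E'
from workcell import *
import numpy as np, cv2
def save(n,im): cv2.imwrite('pics/'+n+'.png',cv2.cvtColor(im,cv2.COLOR_RGB2BGR))
def ray(p,uv):
    u=cv2.undistortPoints(np.array([[uv]],float),p["intrinsics"],np.array(p["dist_coeffs"]))[0,0]
    R=np.array(p["R"]);t=np.array(p["t"])
    return -R.T@t, R.T@np.array([u[0],u[1],1.])
def atz(p,uv,z):
    o,d=ray(p,uv); return o+d*(z-o[2])/d[2]
def cloud(p,mask):
    v,u=np.nonzero(mask&(p["depth"]>0))
    n=cv2.undistortPoints(np.stack([u,v],1).astype(float)[:,None],p["intrinsics"],np.array(p["dist_coeffs"]))[:,0]
    d=p["depth"][v,u]
    c=np.c_[n*d[:,None],d]
    return (c-np.array(p["t"]))@np.array(p["R"])
def proj(p,X):
    R=np.array(p["R"]);t=np.array(p["t"])
    return cv2.projectPoints(np.array(X,float).reshape(-1,1,3),cv2.Rodrigues(R)[0],t,p["intrinsics"],np.array(p["dist_coeffs"]))[0][:,0]
E
python3 - <<'E'
from h import *
for n in("scene","top"):
    p=read_camera(n); save(n+"0",p["color"]); print(n,p["shot"],np.round(-np.array(p["R"]).T@p["t"],3))
    for k in ["chuck","chip1","scraper","valve","crank_handle","bottle","beaker","dish","jar","tip_box","driver"]:
        print(k,[(round(r["score"],2),np.round(r["xy"]).tolist(),int(r["pixels"].sum())) for r in outline_of(k,p)])
print(state())
E
```

```text
pics
scene 1 [1.299 0.022 0.907]
chuck [(0.81, [428.0, 286.0], 4358)]
chip1 [(0.48, [438.0, 269.0], 55), (0.46, [425.0, 279.0], 45), (0.4, [444.0, 277.0], 20)]
scraper [(0.93, [348.0, 264.0], 678), (0.72, [414.0, 214.0], 335), (0.59, [248.0, 306.0], 840)]
valve [(0.79, [268.0, 235.0], 615), (0.79, [290.0, 186.0], 581), (0.79, [148.0, 198.0], 580), (0.71, [341.0, 233.0], 420)]
crank_handle [(0.61, [332.0, 312.0], 1048)]
bottle [(0.83, [333.0, 311.0], 979)]
beaker [(0.79, [521.0, 275.0], 902)]
dish [(0.6, [341.0, 234.0], 469)]
jar [(0.68, [167.0, 270.0], 655), (0.38, [444.0, 277.0], 44)]
tip_box [(0.64, [522.0, 241.0], 1468)]
driver [(0.52, [203.0, 214.0], 288)]
top 2 [ 0.198 -0.062  1.686]
chuck [(0.71, [215.0, 224.0], 4343), (0.56, [463.0, 285.0], 435)]
chip1 [(0.54, [217.0, 213.0], 60), (0.52, [199.0, 222.0], 49), (0.4, [225.0, 238.0], 44)]
scraper [(0.73, [377.0, 175.0], 442), (0.7, [226.0, 317.0], 461), (0.69, [292.0, 228.0], 452)]
valve [(0.88, [371.0, 236.0], 773), (0.82, [373.0, 317.0], 800), (0.74, [520.0, 274.0], 671)]
crank_handle [(0.55, [507.0, 270.0], 80), (0.26, [113.0, 
[... 412 characters left out ...]
529, -0.2151122 ]), 'joint_velocities': array([ 0.00018854,  0.00035728, -0.0001084 , -0.00100206, -0.00099731,
        0.00043136,  0.00094787]), 'tau': array([-4.93731368e-04, -5.39546692e+01, -1.26827314e+00, -1.58885980e+01,
        9.70366556e-03,  1.26115425e-03, -1.03128087e-05]), 'tcp_pos': array([0.17313772, 0.60053165, 0.20669454]), 'orientation': array([[ 2.77054081e-01,  9.60854326e-01, -3.17515842e-05],
       [ 9.60854326e-01, -2.77054081e-01,  2.75101053e-06],
       [-6.15358563e-06, -3.12708258e-05, -9.99999999e-01]]), 'wrist_force': array([-0.81408207, -0.31426802, -0.09105994]), 'moment': array([-0.04897698,  0.01036945,  0.02266898]), 'gripper_width': 0.08542944681037148}
```

View pics/scene0.png

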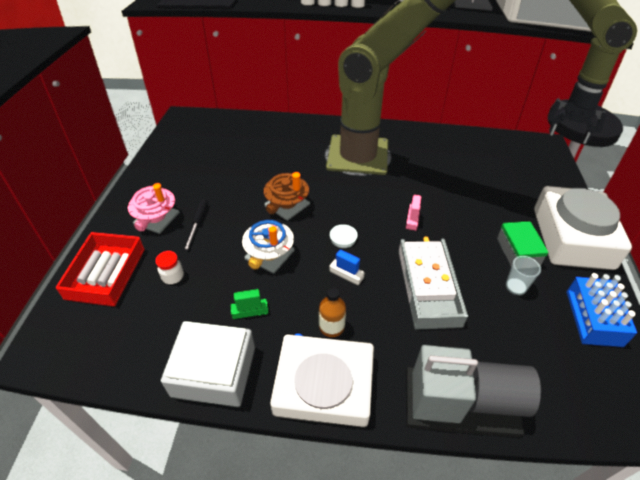

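View pics/top0.png

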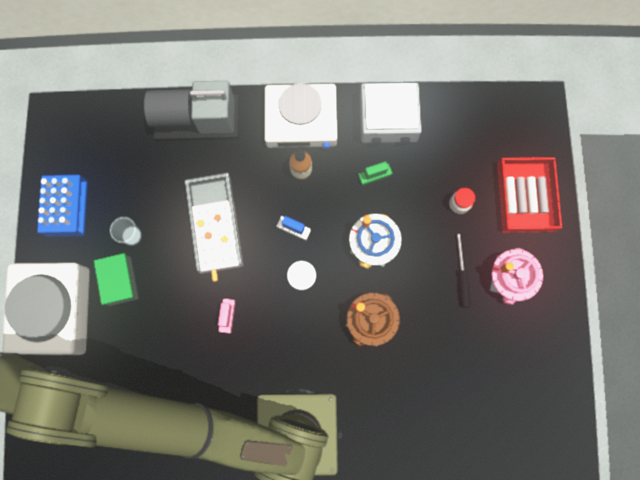

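```bash
python3 - <<'E'
from h import *
p=read_camera("top");c=p["color"]
a=cv2.resize(c[165:275,175:255],None,fx=5,fy=5,interpolation=cv2.INTER_CUBIC)
b=cv2.resize(c[200:280,330:420],None,fx=4.4,fy=5,interpolation=cv2.INTER_CUBIC)
b=cv2.copyMakeBorder(b,0,550-b.shape[0],0,0,cv2.BORDER_CONSTANT)
save("crop1",np.hstack([a,b]))
print(a.shape,b.shape)
q=read_camera("scene");c=q["color"]
a=cv2.resize(c[235:335,390:475],None,fx=4.5,fy=4.5,interpolation=cv2.INTER_CUBIC)
b=cv2.resize(c[210:290,230:310],None,fx=5,fy=5,interpolation=cv2.INTER_CUBIC)
b=cv2.copyMakeBorder(b,0,450-b.shape[0],0,0,cv2.BORDER_CONSTANT)
save("crop2",np.hstack([a,b]))
import pickle;pickle.dump((p,q),open("pq.pkl","wb"))
# scraper
for s in (p,q):
    for r in outline_of("scraper",s):
        col=s["color"][r["pixels"]].mean(0); cl=cloud(s,r["pixels"])
        print(r["xy"],col,np.median(cl,0),cl.min(0),cl.max(0))
E
```

```text
(550, 400, 3) (550, 396, 3)
[289.9, 228.7] [143.8046875  173.15364583 218.22135417] [ 0.54270899 -0.00086708  0.05409028] [ 0.51776902 -0.03985744 -0.01182947] [0.57685482 0.0424109  0.08310905]
[228.3, 313.5] [235.99776786 179.34375    202.984375  ] [0.30930783 0.17965105 0.04794323] [ 0.2668468   0.16514156 -0.00560204] [0.35518024 0.20761887 0.08227368]
[376.1, 178.0] [ 91.08588957 170.08179959 104.00204499] [ 0.69014114 -0.2230436   0.03902934] [ 0.66789122 -0.27309554 -0.00764541] [ 0.73725204 -0.1802629   0.08432241]
[414.8, 214.5] [221.30059524 133.13690476 164.00892857] [0.34108322 0.18037919 0.03351385] [ 0.2779187   0.16443374 -0.00528169] [0.36226468 0.20370916 0.07494384]
[345.8, 266.1] [102.1248074  139.63636364 196.14329738] [0.55828915 0.00497957 0.03927843] [ 0.52041965 -0.03785781  0.00236576] [0.58142174 0.04840022 0.07605029]
[248.5, 306.4] [ 25.40821256 147.28623188  51.58091787] [ 0.70723781 -0.22152204  0.03570993] [ 6.38363716e-01 -2.69395960e-01 -5.06600183e-04] [ 0.73018173 -0.17819646  0.07652919]
```

View pics/crop1.png

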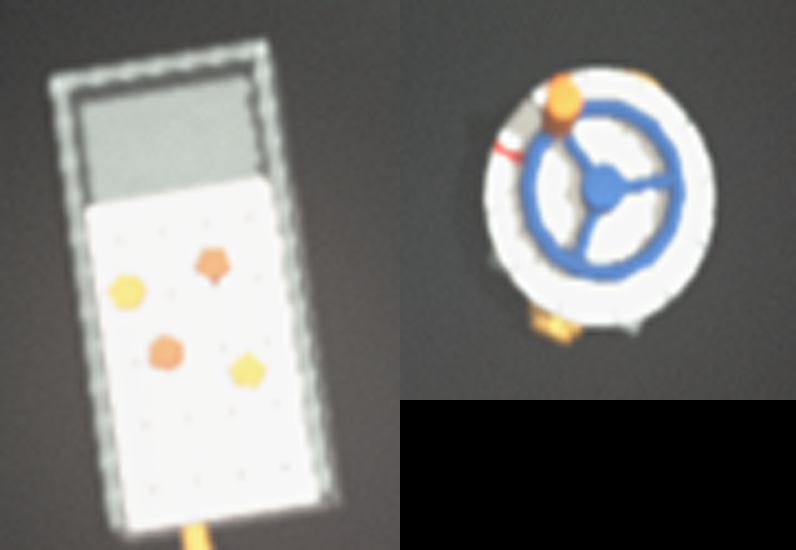

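View pics/crop2.png

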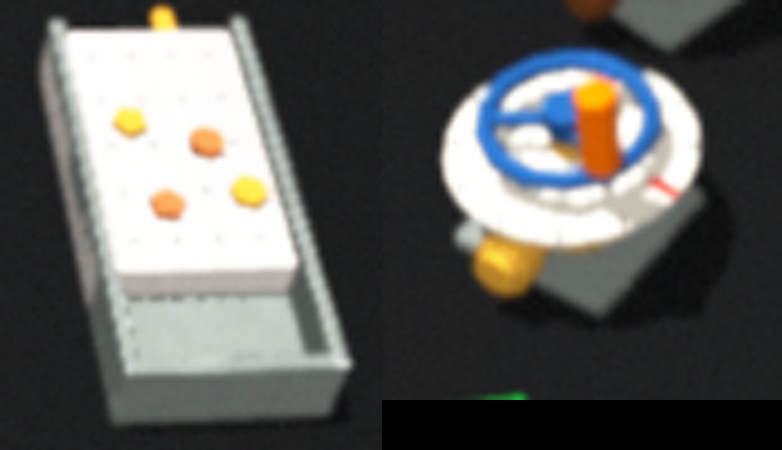

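```bash
cat > m.py <<'E'
from h import *
import pickle
p,q=pickle.load(open("pq.pkl","rb"))
def corners(p,pts,off,f): return [(off[0]+x/f[0]-0.0,off[1]+y/f[1]) for x,y in pts]
# chuck rough from top
t=corners(p,[(85,207),(268,178),(125,530),(318,497)],(175,165),(5,5))
W=[atz(p,u,.036) for u in t]; print("top",np.round(W,4).tolist())
s=corners(q,[(120,272),(297,268),(68,30),(235,28)],(390,235),(4.5,4.5))
W2=[atz(q,u,.036) for u in s]; print("scene",np.round(W2,4).tolist())
for s_ in (p,q):
    h=cv2.cvtColor(s_["color"],cv2.COLOR_RGB2HSV)
    y0,y1,x0,x1=(200,280,330,420) if s_ is p else (210,290,230,310)
    m=np.zeros(h.shape[:2],bool); m[y0:y1,x0:x1]=True
    blue=m&(h[...,0]>100)&(h[...,0]<125)&(h[...,1]>110)
    org=m&(h[...,0]>5)&(h[...,0]<18)&(h[...,1]>150)&(h[...,2]>120)
    red=m&((h[...,0]<5)|(h[...,0]>172))&(h[...,1]>60)&(h[...,2]>100)
    for n,k in (("blue",blue),("org",org),("red",red)):
        v,u=np.nonzero(k); print(n,len(u),u.mean(),v.mean(),u.min(),u.max(),v.min(),v.max())
    v,u=np.nonzero(blue); e=cv2.fitEllipse(cv2.convexHull(np.stack([u,v],1).astype(np.int32))); print(e, "axis@.085",atz(s_,e[0],.085))
    v,u=np.nonzero(red); print("red@dial?",[atz(s_,(u.mean(),v.mean()),z).round(4) for z in(.05,.06,.07)])
    cl=cloud(s_,blue); print("blue z med",np.median(cl,0))
    # scraper blue
    y0,y1,x0,x1=(205,250,270,320) if s_ is p else (240,295,320,375)
    m=np.zeros(h.shape[:2],bool); m[y0:y1,x0:x1]=True
    b=m&(h[...,0]>100)&(h[...,0]<128)&(h[...,1]>110)
    w=m&(h[...,1]<60)&(h[...,2]>130)
    for n,k,z in (("sb",b,.072),("sw",w,.022)):
        v,u=np.nonzero(k); r=cv2.minAreaRect(np.stack([u,v],1).astype(np.float32)); print(n,len(u),r)
        print([atz(s_,c,z).round(4).tolist() for c in cv2.boxPoints(r)], atz(s_,r[0],z))
E
python3 m.py
python3 - <<'E'
from h import *
import pickle
p,q=pickle.load(open("pq.pkl","rb"))
a=cv2.resize(p["color"][205:250,265:320],None,fx=7,fy=7,interpolation=cv2.INTER_CUBIC)
b=cv2.resize(q["color"][245:290,320:375],None,fx=7,fy=7,interpolation=cv2.INTER_CUBIC)
save("scr",np.hstack([a,b]))
E
```

```text
top [[0.6088, 0.2802, 0.036], [0.6232, 0.1793, 0.036], [0.4297, 0.2543, 0.036], [0.4462, 0.1501, 0.036]]
scene [[0.6269, 0.184, 0.036], [0.6127, 0.2827, 0.036], [0.4451, 0.1572, 0.036], [0.4304, 0.2604, 0.036]]
blue 311 376.03215434083603 238.59163987138263 358 393 221 255
org 10 365.5 220.3 364 368 215 223
red 19 355.36842105263156 229.6315789473684 351 367 226 232
((375.4425964355469, 237.53004455566406), (34.876163482666016, 35.76350784301758), 99.98302459716797) axis@.085 [ 0.50421927 -0.21403442  0.085     ]
red@dial? [array([ 0.5333, -0.1643,  0.05  ]), array([ 0.5313, -0.1637,  0.06  ]), array([ 0.5292, -0.1631,  0.07  ])]
blue z med [ 0.50268652 -0.21408937  0.08938337]
sb 215 ((292.6780700683594, 223.8082275390625), (22.262598037719727, 9.682989120483398), 24.443954467773438)
[[0.5484, 0.0348, 0.072], [0.5722, 0.024, 0.072], [0.5462, -0.0296, 0.072], [0.5226, -0.0187, 0.072]] [0.54732512 0.00255037 0.072     ]
sw 226 ((293.3163757324219, 227.57232666015625), (33.65248489379883, 12.998472213745117), 23.498565673828125)
[[0.5505, 0.0522, 0.022], [0.5837, 0.0378, 0.022], [0.544
[... 285 characters left out ...]
28.44582748413086, 36.606510162353516), 80.60790252685547) axis@.085 [ 0.50580477 -0.21353371  0.085     ]
red@dial? [array([ 0.5023, -0.187 ,  0.05  ]), array([ 0.5116, -0.1846,  0.06  ]), array([ 0.5209, -0.1822,  0.07  ])]
blue z med [ 0.5010455  -0.22461976  0.08622917]
sb 436 ((346.70001220703125, 260.6000061035156), (27.72724151611328, 17.441329956054688), 26.56505012512207)
[[0.5761, -0.0369, 0.072], [0.5202, -0.0224, 0.072], [0.5552, 0.0441, 0.072], [0.6086, 0.0279, 0.072]] [0.56567903 0.00345893 0.072     ]
sw 450 ((346.0, 261.5), (43.0, 34.0), 90.0)
[[0.4517, -0.053, 0.022], [0.4398, 0.0415, 0.022], [0.5926, 0.05, 0.022], [0.6033, -0.0365, 0.022]] [0.52521622 0.00072676 0.022     ]
```

View pics/scr.png

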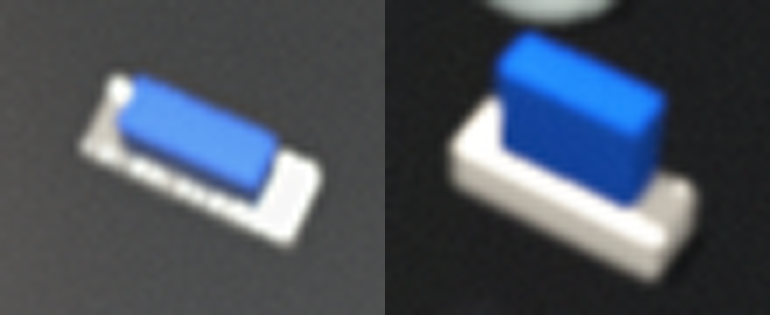

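```bash
cat > fit.py <<'E'
from h import *
import pickle
from scipy.optimize import minimize
p,q=pickle.load(open("pq.pkl","rb"))
S=8
def sil(s,boxes,roi):
    y0,y1,x0,x1=roi; m=np.zeros(((y1-y0)*S,(x1-x0)*S),np.uint8)
    for X in boxes:
        uv=(proj(s,X)-[x0,y0]+.5)*S-.5
        cv2.fillConvexPoly(m,cv2.convexHull(np.round(uv*16).astype(np.int32)),255,shift=4)
    return cv2.resize(m,(x1-x0,y1-y0),interpolation=cv2.INTER_AREA)/255.
def box(x,y,a,x0,x1,y0,y1,z0,z1):
    P=np.array([(i,j,k) for i in(x0,x1) for j in(y0,y1) for k in(z0,z1)])
    c,s_=np.cos(a),np.sin(a); return np.c_[x+c*P[:,0]-s_*P[:,1],y+s_*P[:,0]+c*P[:,1],P[:,2]]
def data(s,roi,kind):
    y0,y1,x0,x1=roi; c=s["color"][y0:y1,x0:x1].astype(float)
    if kind=="any": return np.clip((c.max(2)-85)/(110),0,1)
    if kind=="blue": return np.clip((c[...,2]-c[...,0]-30)/80,0,1)
RO={0:(205,250,268,320),1:(243,290,320,372)}
def cost(th,which):
    x,y,a=th; e=0
    for i in which:
        s=(p,q)[i]; 
        g=box(x,y,a,-.011,.011,-.03,.03,.022,.072)
        f=box(x,y,a,-.015,.015,-.044,.044,0,.022)
        e+=np.abs(sil(s,[g],RO[i])-data(s,RO[i],"blue")).sum()+np.abs(sil(s,[g,f],RO[i])-data(s,RO[i],"any")).sum()
    return e
for w in([0],[1],[0,1]):
    b=min((minimize(cost,[.548,.003,a0],args=(w,),method="Nelder-Mead",options=dict(initial_simplex=[[.548,.003,a0],[.555,.003,a0],[.548,.01,a0],[.548,.003,a0+.1]])) for a0 in(.3,.4,.5)),key=lambda r:r.fun)
    print(w,b.x.round(4),round(b.fun,1))
# chuck
RC={0:(165,280,175,252),1:(230,335,390,475)}
def cc(th,w):
    x,y,a=th;e=0
    for i in w:
        s=(p,q)[i];y0,y1,x0,x1=RC[i];c=s["color"][y0:y1,x0:x1].astype(float)
        d=np.clip((c.max(2)-60)/60,0,1) if i==1 else np.clip((c.max(2)-100)/50,0,1)
        # plate white: compare to bright
        pl=box(x,y,a,-.12,.06,-.052,.052,.036,.036)
        br=np.clip((c.min(2)-(205 if i==0 else 190))/25,0,1)
        if i==0: br=np.maximum(br,np.clip((c[...,0]-225)/20,0,1))
        else: br=np.maximum(br,np.clip((c[...,0]-205)/20,0,1))
        e+=np.abs(sil(s,[pl],RC[i])-br).sum()
    return e
for w in([0],[1],[0,1]):
    b=min((minimize(cc,[.505,.207,a0],args=(w,),method="Nelder-Mead",options=dict(initial_simplex=[[.555,.22,a0],[.565,.22,a0],[.555,.23,a0],[.555,.22,a0+.1]])) for a0 in(.1,.15,.2)),key=lambda r:r.fun)
    print("chuck",w,b.x.round(4),round(b.fun,1))
E
python3 fit.py
```

```text
[0] [ 0.5497  0.0029 -0.4495] 109.1
[1] [ 0.5478  0.0035 -0.4679] 241.8
[0, 1] [ 0.5492  0.0029 -0.451 ] 373.4
chuck [0] [0.5572 0.2208 0.1528] 131.7
chuck [1] [0.5596 0.2218 0.1557] 220.4
chuck [0, 1] [0.5588 0.2213 0.1565] 362.3
```

```bash
cat > v.py <<'E'
from h import *
import pickle
p,q=pickle.load(open("pq.pkl","rb"))
def tri(a,b):
    o1,d1=ray(p,a);o2,d2=ray(q,b)
    A=np.c_[d1,-d2]; s=np.linalg.lstsq(A,o2-o1,rcond=None)[0]
    P1=o1+s[0]*d1;P2=o2+s[1]*d2; return ((P1+P2)/2).round(4),np.linalg.norm(P1-P2).round(4)
print("handle top",tri((367,219.6),(272.8,229.4)), atz(p,(367,219.6),.142),atz(q,(272.8,229.4),.142))
print("hub",tri((330+203/4.4,200+185/5),(230+(566-382)/5,210+105/5)),atz(p,(330+203/4.4,237),.094))
print("mark",tri((354.5,230),(287,247.6)))
E
python3 v.py
python3 - <<'E'
from h import *
import pickle
p,q=pickle.load(open("pq.pkl","rb"))
def draw(s,roi,f):
    y0,y1,x0,x1=roi; im=cv2.resize(s["color"][y0:y1,x0:x1],None,fx=f,fy=f,interpolation=cv2.INTER_CUBIC)
    def poly(X,c,cl=True): cv2.polylines(im,[np.round((proj(s,X)-[x0,y0]+.5)*f).astype(np.int32)],cl,c,1)
    x,y,a=.5586,.2213,.155
    R=np.array([[np.cos(a),-np.sin(a)],[np.sin(a),np.cos(a)]])
    for (xa,xb,w,z) in((-.12,.06,.052,.036),(.06,.127,.052,.012),(.06,.127,.052,.048)):
        P=np.array([(xa,-w),(xb,-w),(xb,w),(xa,w)])@R.T+[x,y]; poly(np.c_[P,np.full(4,z)],(255,0,0))
    ax=np.array([.505,-.2138]); th=np.linspace(0,2*np.pi,60)
    C=np.c_[np.cos(th),np.sin(th)]
    poly(np.c_[ax+.051*C,np.full(60,.088)],(255,0,255))
    return im
a=draw(p,(165,290,175,260),4.5);b=draw(p,(195,280,330,420),4.5)
b=cv2.copyMakeBorder(b,0,a.shape[0]-b.shape[0],0,0,cv2.BORDER_CONSTANT); save("ov1",np.hstack([a,b]))
a=draw(q,(230,340,390,475),4.5);b=draw(q,(205,290,230,315),4.5)
b=cv2.copyMakeBorder(b,0,a.shape[0]-b.shape[0],0,0,cv2.BORDER_CONSTANT); save("ov2",np.hstack([a,b]))
E
```

```text
handle top (array([ 0.5412, -0.1879,  0.1352]), np.float64(0.0029)) [ 0.53994692 -0.18881175  0.142     ] [ 0.54776459 -0.18467131  0.142     ]
hub (array([ 0.5045, -0.2144,  0.0898]), np.float64(0.0021)) [ 0.50387232 -0.21503356  0.094     ]
mark (array([ 0.5299, -0.1589,  0.0603]), np.float64(0.005))
```

View pics/ov1.png

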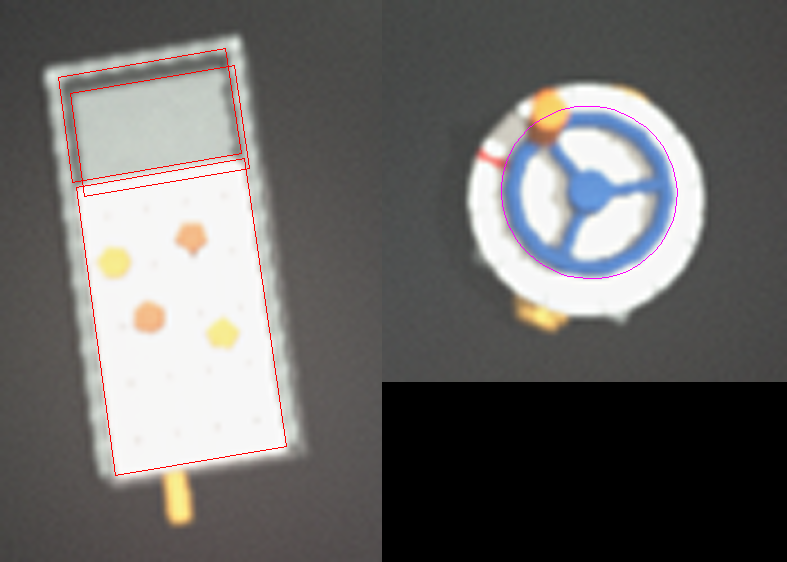

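View pics/ov2.png

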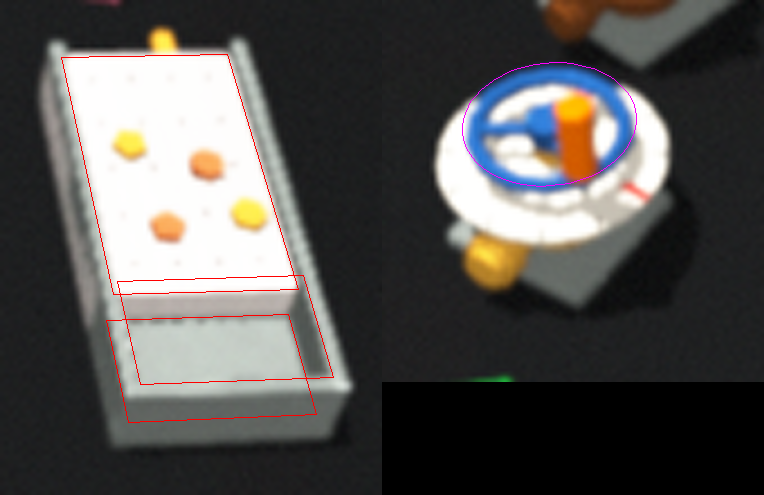

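Candidates: scraper blue (292,228) vs green (377,175) and pink (226,317). Valve with blue wheel and white dial (375,238) vs brown (373,318) and pink (517,275). The crops show the blue scraper with white foot, and the blue wheel with orange handle at (367,220) and red mark at (354,230), so I choose the blue ones. First I move above the scraper.

Call:
move_arm --dp '[[-0.4705, 0.527, 0.017], [-0.4705, 0.527, 0.017], [-0.4705, 0.527, 0.017], [-0.4705, 0.527, 0.017], [-0.4705, 0.527, 0.017], [-0.4705, 0.527, 0.017], [-0.4705, 0.527, 0.017], [-0.4705, 0.527, 0.017], [-0.4705, 0.527, 0.017], [-0.4705, 0.527, 0.017], [-0.4705, 0.527, 0.017], [-0.4705, 0.527, 0.017]]' --rotation '[[0, 0, 99.7], [0, 0, 99.7], [0, 0, 99.7], [0, 0, 99.7], [0, 0, 99.7], [0, 0, 99.7], [0, 0, 99.7], [0, 0, 99.7], [0, 0, 99.7], [0, 0, 99.7], [0, 0, 99.7], [0, 0, 99.7]]' --fingers 1

```text
time: 2.4
tcp_pos: [0.4401, 0.1758, 0.1949]
orientation: [[0.977, -0.214, 0.001], [-0.214, -0.977, 0.001], [0.0, -0.001, -1.0]]
wrist_force: [1.9, 0.8, 0.9]
gripper_width: 0.0852
```

```bash
cat > go.py <<'E'
# usage: go.py x y z yawdeg : shift in tool axes from measured pose
import sys; from h import *
s=state();R=np.array(s["orientation"]);x,y,z,a=map(float,sys.argv[1:5]);a=np.radians(a)
T=np.array([[np.cos(a),np.sin(a),0],[np.sin(a),-np.cos(a),0],[0,0,-1]])
print("t",s["time"],"pos",s["tcp_pos"].round(4),"yaw",np.degrees(np.arctan2(R[1,0],R[0,0])).round(2),"F",np.round(s["wrist_force"],2),"w",round(s["gripper_width"],4),"q",s["joint_positions"].round(2))
print("dp",(R.T@(np.array([x,y,z])-s["tcp_pos"])).round(4),"rot",np.degrees(cv2.Rodrigues(R.T@T)[0][:,0]).round(2))
E
python3 go.py .549 .003 .19 -25.8
```

```text
t 2.4 pos [0.4401 0.1758 0.1949] yaw -12.36 F [1.86 0.83 0.94] w 0.0852 q [-0.59  0.52  0.17  2.03 -0.15  0.6  -0.53]
dp [0.1434 0.1455 0.0049] rot [-0.05 -0.02 13.44]
```

Call:
move_arm --dp '[[0.1434, 0.1455, 0.0049], [0.1434, 0.1455, 0.0049], [0.1434, 0.1455, 0.0049], [0.1434, 0.1455, 0.0049], [0.1434, 0.1455, 0.0049], [0.1434, 0.1455, 0.0049], [0.1434, 0.1455, 0.0049], [0.1434, 0.1455, 0.0049]]' --rotation '[[0, 0, 13.4], [0, 0, 13.4], [0, 0, 13.4], [0, 0, 13.4], [0, 0, 13.4], [0, 0, 13.4], [0, 0, 13.4], [0, 0, 13.4]]'

```text
time: 3.07
tcp_pos: [0.5487, 0.0059, 0.1896]
orientation: [[0.903, -0.429, -0.001], [-0.429, -0.903, 0.001], [-0.001, -0.001, -1.0]]
wrist_force: [-1.7, 0.3, 0.1]
gripper_width: 0.0853
```

```bash
python3 go.py .549 .003 .1 -25.8
```

```text
t 3.0667 pos [0.5487 0.0059 0.1896] yaw -25.42 F [-1.7   0.25  0.14] w 0.0853 q [-0.22  0.62  0.2   1.83 -0.18  0.71 -0.36]
dp [0.0016 0.0025 0.0896] rot [-0.03  0.07  0.38]
```

Call:
move_arm --dp '[[0, 0, 0.04], [0, 0, 0.08], [0, 0, 0.0896], [0, 0, 0.0896]]' --rotation '[[0, 0, 0], [0, 0, 0], [0, 0, 0], [0, 0, 0]]'

```text
time: 3.4
tcp_pos: [0.546, 0.0071, 0.0978]
orientation: [[0.904, -0.427, -0.007], [-0.427, -0.904, 0.001], [-0.007, 0.002, -1.0]]
wrist_force: [-0.1, -0.2, 0.3]
gripper_width: 0.0855
```

```bash
python3 go.py .549 .003 .029 -25.8; python3 - <<'E'
from h import *
p=read_camera("top");q=read_camera("scene")
a=cv2.resize(p["color"][195:260,260:325],None,fx=6,fy=6,interpolation=cv2.INTER_CUBIC)
b=cv2.resize(q["color"][235:300,315:380],None,fx=6,fy=6,interpolation=cv2.INTER_CUBIC)
save("pre",np.hstack([a,b]))
E
```

```text
t 3.4 pos [0.546  0.0071 0.0978] yaw -25.27 F [-0.08 -0.19  0.27] w 0.0855 q [-0.19  0.76  0.15  1.9  -0.22  0.5  -0.32]
dp [0.0049 0.0023 0.0688] rot [0.13 0.39 0.53]
```

View pics/pre.png

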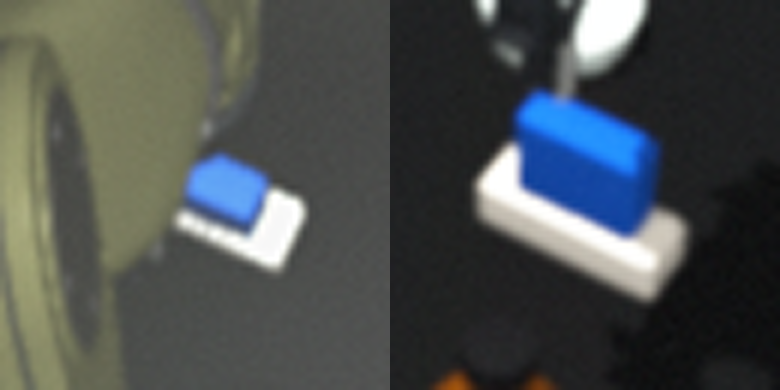

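```bash
python3 - <<'E'
from h import *
q=read_camera("scene")
save("pre2",cv2.resize(q["color"][150:320,260:440],None,fx=4,fy=3.5,interpolation=cv2.INTER_CUBIC))
s=state(); print(s["tcp_pos"], proj(q,[s["tcp_pos"],s["tcp_pos"]+s["orientation"][:,0]*.0427-s["orientation"][:,2]*.0,s["tcp_pos"]-s["orientation"][:,0]*.0427]), q["t"])
E
```

```text
[0.55032737 0.00581216 0.10184662] [[348.70245081 248.2411004 ]
 [340.02078246 259.02958168]
 [356.98826083 237.9366216 ]] [ 0.12834339 -0.31030588  1.5486122 ]
```

View pics/pre2.png

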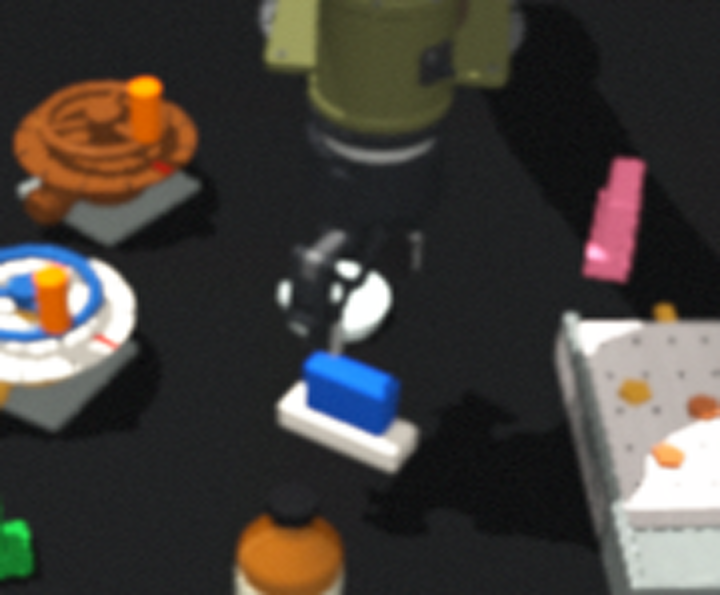

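```bash
python3 go.py .549 .003 .029 -25.8
```

```text
t 3.55 pos [0.5503 0.0058 0.1018] yaw -25.37 F [ 0.48 -0.15  0.3 ] w 0.0854 q [-0.19  0.75  0.15  1.9  -0.22  0.5  -0.32]
dp [-0.0002  0.0032  0.0728] rot [-0.08 -0.13  0.43]
```

Call:
move_arm --dp '[[0, 0.003, 0.015], [0, 0.003, 0.03], [0, 0.003, 0.045], [0, 0.003, 0.06], [0, 0.003, 0.07], [0, 0.003, 0.072], [0, 0.003, 0.072], [0, 0.003, 0.072]]' --rotation '[[0, 0, 0.4], [0, 0, 0.4], [0, 0, 0.4], [0, 0, 0.4], [0, 0, 0.4], [0, 0, 0.4], [0, 0, 0.4], [0, 0, 0.4]]'

```text
time: 4.22
tcp_pos: [0.5488, 0.0025, 0.0293]
orientation: [[0.9, -0.436, 0.002], [-0.436, -0.9, 0.0], [0.002, -0.001, -1.0]]
wrist_force: [0.4, -1.3, 0.1]
gripper_width: 0.0856
```

```bash
python3 go.py .549 .003 .029 -25.8
```

```text
t 4.2167 pos [0.5488 0.0025 0.0293] yaw -25.83 F [ 0.38 -1.32  0.06] w 0.0856 q [-0.15  0.87  0.11  1.93 -0.24  0.35 -0.3 ]
dp [-0.     -0.0005  0.0003] rot [-0.05 -0.1  -0.03]
```

Call:
move_arm --dp '[[0, 0, 0], [0, 0, 0], [0, 0, 0], [0, 0, 0], [0, 0, 0], [0, 0, 0], [0, 0, 0], [0, 0, 0], [0, 0, 0], [0, 0, 0]]' --rotation '[[0, 0, 0], [0, 0, 0], [0, 0, 0], [0, 0, 0], [0, 0, 0], [0, 0, 0], [0, 0, 0], [0, 0, 0], [0, 0, 0], [0, 0, 0]]' --fingers 0 --force 60

```text
time: 5.05
tcp_pos: [0.5484, 0.0023, 0.0285]
orientation: [[0.9, -0.436, 0.001], [-0.436, -0.9, -0.0], [0.001, -0.001, -1.0]]
wrist_force: [0.8, -1.1, 5.0]
gripper_width: 0.0212
```

```bash
python3 go.py .549 .003 .029 -25.8
```

```text
t 5.05 pos [0.5484 0.0023 0.0285] yaw -25.84 F [ 0.79 -1.07  4.97] w 0.0212 q [-0.15  0.87  0.11  1.93 -0.24  0.35 -0.3 ]
dp [ 0.0002 -0.0008 -0.0005] rot [-0.03 -0.07 -0.04]
```

Call:
move_arm --dp '[[0, 0, -0.015], [0, 0, -0.04], [0, 0, -0.08], [0, 0, -0.12], [0, 0, -0.12], [0, 0, -0.12], [0, 0, -0.12]]' --rotation '[[0, 0, 0], [0, 0, 0], [0, 0, 0], [0, 0, 0], [0, 0, 0], [0, 0, 0], [0, 0, 0]]'

```text
time: 5.63
tcp_pos: [0.5465, 0.0028, 0.1472]
orientation: [[0.9, -0.435, -0.003], [-0.435, -0.9, 0.0], [-0.003, 0.001, -1.0]]
wrist_force: [-0.4, -0.1, -1.4]
gripper_width: 0.0206
```

```bash
python3 go.py .4618 .2061 .15 8.9
```

```text
t 5.6333 pos [0.5465 0.0028 0.1472] yaw -25.8 F [-0.43 -0.07 -1.39] w 0.0206 q [-0.2   0.68  0.19  1.87 -0.2   0.61 -0.34]
dp [-0.1647 -0.1461 -0.0025] rot [  0.     0.15 -34.7 ]
```

Call:
move_arm --dp '[[-0.024, -0.021, 0], [-0.048, -0.042, 0], [-0.072, -0.063, 0], [-0.096, -0.084, 0], [-0.12, -0.105, 0], [-0.144, -0.126, 0], [-0.1645, -0.146, 0], [-0.1645, -0.146, 0], [-0.1645, -0.146, 0], [-0.1645, -0.146, 0]]' --rotation '[[0, 0, -5], [0, 0, -10], [0, 0, -15], [0, 0, -20], [0, 0, -25], [0, 0, -30], [0, 0, -34.7], [0, 0, -34.7], [0, 0, -34.7], [0, 0, -34.7]]'

```text
time: 6.47
tcp_pos: [0.4624, 0.2043, 0.1467]
orientation: [[0.988, 0.153, -0.003], [0.153, -0.988, -0.002], [-0.003, 0.002, -1.0]]
wrist_force: [0.1, -0.4, -1.8]
gripper_width: 0.0205
```

```bash
python3 go.py .4618 .2061 .069 8.9;python3 - <<'E'
from h import *
q=read_camera("scene")
save("pre3",cv2.resize(q["color"][200:340,370:490],None,fx=5,fy=4.2,interpolation=cv2.INTER_CUBIC))
E
```

```text
t 6.4667 pos [0.4624 0.2043 0.1467] yaw 8.82 F [ 0.09 -0.43 -1.85] w 0.0205 q [-0.55  0.63  0.06  1.99 -0.07  0.53 -0.28]
dp [-0.0001 -0.002   0.0777] rot [ 0.1   0.19 -0.08]
```

View pics/pre3.png

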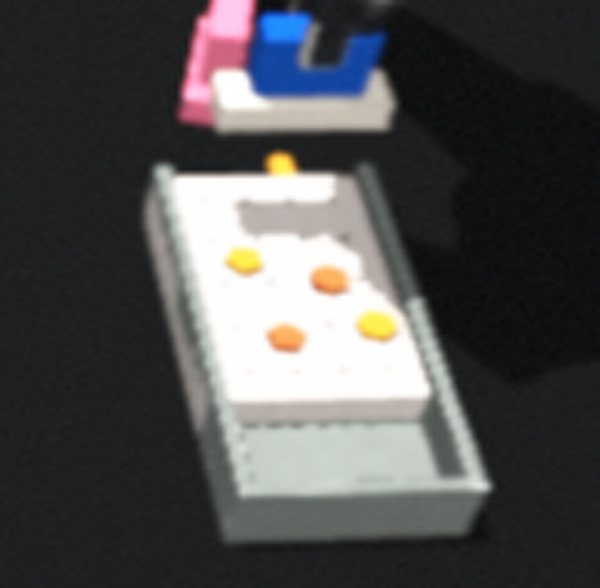

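Call:
move_arm --dp '[[0, -0.002, 0.03], [0, -0.002, 0.055], [0, -0.002, 0.06], [0, -0.002, 0.06], [0, -0.002, 0.06], [0, -0.002, 0.06]]' --rotation '[[0, 0, 0], [0, 0, 0], [0, 0, 0], [0, 0, 0], [0, 0, 0], [0, 0, 0]]'

```text
time: 7.02
tcp_pos: [0.4641, 0.2072, 0.0892]
orientation: [[0.988, 0.153, 0.002], [0.153, -0.988, 0.001], [0.002, -0.0, -1.0]]
wrist_force: [-0.3, 0.3, -1.1]
gripper_width: 0.0208
```

```bash
python3 go.py .4618 .2061 .067 8.9;python3 - <<'E'
from h import *
q=read_camera("scene")
save("pre4",cv2.resize(q["color"][220:300,390:460],None,fx=8,fy=7,interpolation=cv2.INTER_CUBIC))
E
```

```text
t 7.0167 pos [0.4641 0.2072 0.0892] yaw 8.8 F [-0.3   0.27 -1.11] w 0.0208 q [-0.54  0.73  0.05  2.03 -0.08  0.38 -0.28]
dp [-0.0025  0.0008  0.0222] rot [-0.02 -0.11 -0.1 ]
```

View pics/pre4.png

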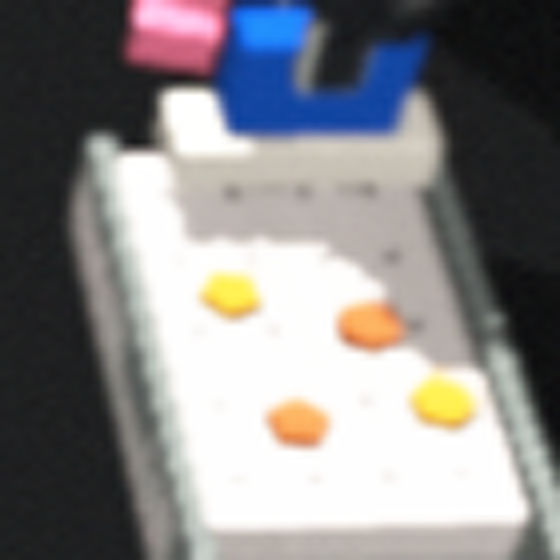

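```bash
python3 - <<'E'
from h import *
import pickle
p,q=pickle.load(open("pq.pkl","rb"))
a=.1557;R=np.array([[np.cos(a),np.sin(a)],[-np.sin(a),np.cos(a)]])
for uv,z in (((390+165/8,220+180/7),.0607),((390+438/8,220+190/7),.0607),((390+160/8,220+95/7),.0827),((390+432/8,220+90/7),.0827)):
    X=atz(q,(uv[0]-.5,uv[1]-.5),z); print(X.round(4),R@(X[:2]-[.5596,.2218]))
print(R@(np.array([.4641,.2072])-[.5596,.2218]))
E
```

```text
[0.4808 0.1665 0.0607] [-0.08644029 -0.04236383]
[0.4746 0.2577 0.0607] [-0.0784197   0.04866583]
[0.4575 0.162  0.0827] [-0.11012317 -0.04324459]
[0.4431 0.2534 0.0827] [-0.11017698  0.04932344]
[-0.0966088   0.00038596]
```

Call:
move_arm --dp '[[-0.002, 0.002, 0.004], [-0.002, 0.002, 0.008], [-0.002, 0.002, 0.012], [-0.002, 0.002, 0.016], [-0.002, 0.002, 0.018], [-0.002, 0.002, 0.02], [-0.002, 0.002, 0.0215], [-0.002, 0.002, 0.0215], [-0.002, 0.002, 0.0215]]' --rotation '[[0, 0, 0], [0, 0, 0], [0, 0, 0], [0, 0, 0], [0, 0, 0], [0, 0, 0], [0, 0, 0], [0, 0, 0], [0, 0, 0]]'

```text
time: 7.82
tcp_pos: [0.4614, 0.2052, 0.0666]
orientation: [[0.988, 0.154, -0.0], [0.154, -0.988, -0.0], [-0.0, 0.0, -1.0]]
wrist_force: [0.1, -0.2, -1.8]
gripper_width: 0.0208
```

```bash
python3 go.py .6278 .2305 .067 8.9
```

```text
t 7.8167 pos [0.4614 0.2052 0.0666] yaw 8.87 F [ 0.12 -0.16 -1.76] w 0.0208 q [-0.53  0.77  0.04  2.05 -0.08  0.33 -0.27]
dp [ 0.1683  0.0007 -0.0004] rot [ 0.    0.   -0.03]
```

Call:
move_arm --dp '[[0, 0, 0.0005], [0, 0, 0.001], [0, 0, 0.0015], [0, 0, 0.0015], [0, 0, 0.0015]]' --rotation '[[0, 0, 0], [0, 0, 0], [0, 0, 0], [0, 0, 0], [0, 0, 0]]'

```text
time: 8.23
tcp_pos: [0.4614, 0.2053, 0.0652]
orientation: [[0.988, 0.154, 0.0], [0.154, -0.988, 0.0], [0.0, -0.0, -1.0]]
wrist_force: [0.1, -1.0, -1.6]
gripper_width: 0.0204
```

Call:
move_arm --dp '[[0.004, 0, 0.0005], [0.009, 0, 0.0005], [0.014, 0, 0.0005], [0.019, 0, 0.0005], [0.024, 0, 0.0005], [0.029, 0, 0.0005], [0.034, 0, 0.0005], [0.039, 0, 0.0005], [0.044, 0, 0.0005], [0.049, 0, 0.0005], [0.054, 0, 0.0005], [0.059, 0, 0.0005]]' --rotation '[[0, 0, 0], [0, 0, 0], [0, 0, 0], [0, 0, 0], [0, 0, 0], [0, 0, 0], [0, 0, 0], [0, 0, 0], [0, 0, 0], [0, 0, 0], [0, 0, 0], [0, 0, 0]]'

```text
time: 9.23
tcp_pos: [0.5201, 0.2144, 0.0646]
orientation: [[0.988, 0.154, -0.0], [0.154, -0.988, -0.0], [-0.0, -0.0, -1.0]]
wrist_force: [0.7, 0.2, -1.3]
gripper_width: 0.0209
```

```bash
python3 go.py .6259 .2301 .065 8.9;python3 - <<'E'
from h import *
q=read_camera("scene")
save("sw1",cv2.resize(q["color"][220:340,380:480],None,fx=6,fy=5,interpolation=cv2.INTER_CUBIC))
E
```

```text
t 9.2333 pos [0.5201 0.2144 0.0646] yaw 8.87 F [ 0.73  0.22 -1.35] w 0.0209 q [-0.5   0.82  0.04  1.88 -0.07  0.45 -0.25]
dp [ 0.107   0.0008 -0.0004] rot [-0.    0.01 -0.03]
```

View pics/sw1.png

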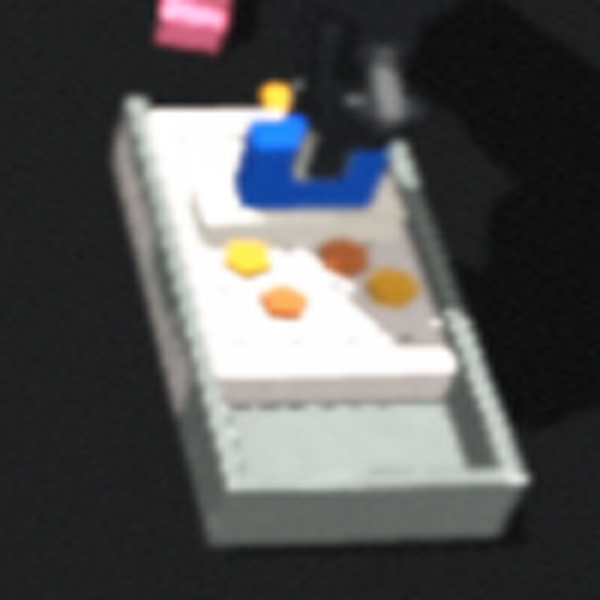

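Call:
move_arm --dp '[[0.005, 0, 0.0003], [0.01, 0, 0.0003], [0.015, 0, 0.0003], [0.02, 0, 0.0003], [0.025, 0, 0.0003], [0.03, 0, 0.0003], [0.035, 0, 0.0003], [0.04, 0, 0.0003], [0.045, 0, 0.0003], [0.05, 0, 0.0003], [0.055, 0, 0.0003], [0.06, 0, 0.0003]]' --rotation '[[0, 0, 0], [0, 0, 0], [0, 0, 0], [0, 0, 0], [0, 0, 0], [0, 0, 0], [0, 0, 0], [0, 0, 0], [0, 0, 0], [0, 0, 0], [0, 0, 0], [0, 0, 0]]'

```text
time: 10.28
tcp_pos: [0.5774, 0.2232, 0.0644]
orientation: [[0.988, 0.154, -0.004], [0.154, -0.988, -0.001], [-0.004, 0.0, -1.0]]
wrist_force: [-6.4, -0.9, 7.7]
gripper_width: 0.0206
```

Call:
move_arm --dp '[[0.004, 0, 0], [0.008, 0, 0], [0.012, 0, 0], [0.016, 0, 0], [0.02, 0, 0], [0.024, 0, 0], [0.028, 0, 0], [0.032, 0, 0], [0.036, 0, 0], [0.04, 0, 0], [0.044, 0, 0], [0.048, 0, 0]]' --rotation '[[0, 0, 0], [0, 0, 0], [0, 0, 0], [0, 0, 0], [0, 0, 0], [0, 0, 0], [0, 0, 0], [0, 0, 0], [0, 0, 0], [0, 0, 0], [0, 0, 0], [0, 0, 0]]'

```text
time: 11.28
tcp_pos: [0.625, 0.2308, 0.0644]
orientation: [[0.988, 0.154, -0.004], [0.154, -0.988, -0.001], [-0.004, 0.0, -1.0]]
wrist_force: [-4.9, -1.2, 5.9]
gripper_width: 0.0207
```

```bash
python3 go.py .6259 .2301 .065 8.9;python3 - <<'E'
from h import *
q=read_camera("scene")
save("sw2",cv2.resize(q["color"][220:340,380:480],None,fx=6,fy=5,interpolation=cv2.INTER_CUBIC))
E
```

```text
t 11.2833 pos [0.625  0.2308 0.0644] yaw 8.87 F [-4.87 -1.21  5.88] w 0.0207 q [-0.45  0.92  0.05  1.54 -0.06  0.69 -0.22]
dp [ 0.0008  0.0008 -0.0006] rot [ 0.01  0.23 -0.03]
```

View pics/sw2.png

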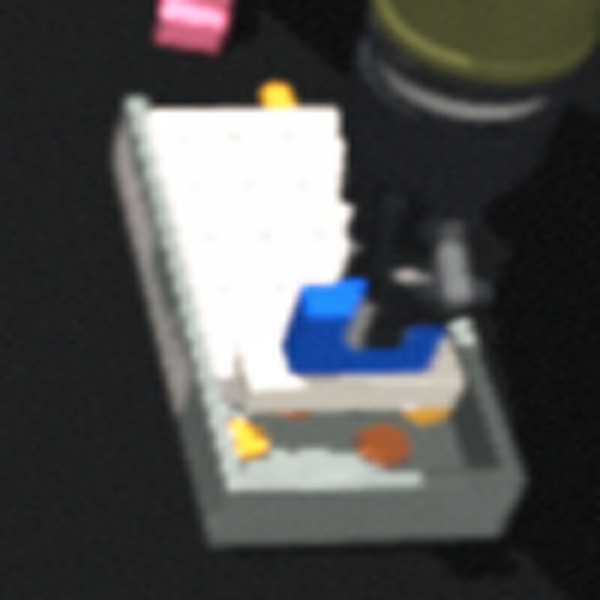

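Call:
move_arm --dp '[[0.002, 0, 0], [0.004, 0, 0], [0.005, 0, 0], [0.005, 0, 0], [0.005, 0, -0.01], [0.005, 0, -0.03], [0.005, 0, -0.06], [-0.02, 0, -0.09], [-0.05, 0, -0.1], [-0.08, 0, -0.1], [-0.11, 0, -0.1], [-0.14, 0, -0.1]]' --rotation '[[0, 0, 0], [0, 0, 0], [0, 0, 0], [0, 0, 0], [0, 0, 0], [0, 0, 0], [0, 0, 0], [0, 0, 0], [0, 0, 0], [0, 0, 0], [0, 0, 0], [0, 0, 0]]'

```text
time: 12.33
tcp_pos: [0.4885, 0.2094, 0.1654]
orientation: [[0.988, 0.154, 0.004], [0.154, -0.988, 0.001], [0.004, -0.001, -1.0]]
wrist_force: [-0.0, 0.7, -1.3]
gripper_width: 0.0208
```

```bash
python3 go.py .549 .003 .15 -25.8;python3 - <<'E'
from h import *
q=read_camera("scene");p=read_camera("top")
a=cv2.resize(q["color"][230:340,380:480],None,fx=4,fy=4,interpolation=cv2.INTER_CUBIC)
b=cv2.resize(p["color"][160:270,170:270],None,fx=4,fy=4,interpolation=cv2.INTER_CUBIC)
save("sw3",np.hstack([a,b]))
E
```

```text
t 12.3333 pos [0.4885 0.2094 0.1654] yaw 8.84 F [-0.02  0.72 -1.3 ] w 0.0208 q [-0.53  0.62  0.06  1.9  -0.06  0.61 -0.28]
dp [0.0281 0.2133 0.0153] rot [-0.11 -0.2  34.64]
```

View pics/sw3.png

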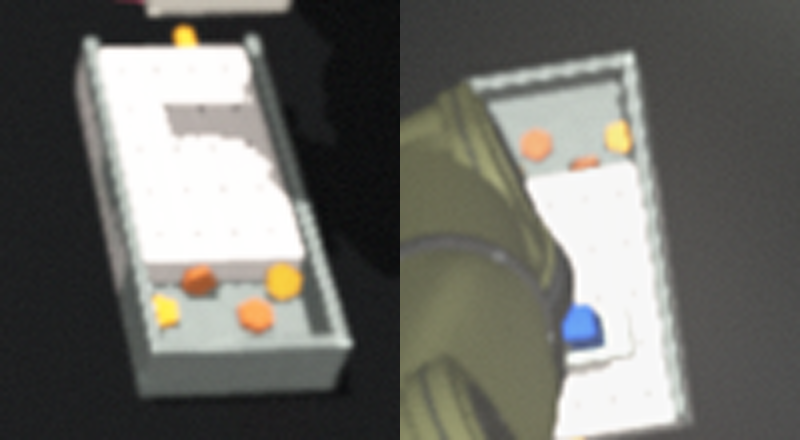

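Call:
move_arm --dp '[[0.004, 0.03, 0.002], [0.008, 0.06, 0.004], [0.012, 0.09, 0.006], [0.016, 0.12, 0.008], [0.02, 0.15, 0.01], [0.024, 0.18, 0.012], [0.028, 0.2125, 0.015], [0.028, 0.2125, 0.015], [0.028, 0.2125, 0.015], [0.028, 0.2125, 0.015]]' --rotation '[[0, 0, 5], [0, 0, 10], [0, 0, 15], [0, 0, 20], [0, 0, 25], [0, 0, 30], [0, 0, 34.6], [0, 0, 34.6], [0, 0, 34.6], [0, 0, 34.6]]'

```text
time: 13.27
tcp_pos: [0.5496, 0.0041, 0.1496]
orientation: [[0.901, -0.434, 0.002], [-0.434, -0.901, 0.001], [0.001, -0.001, -1.0]]
wrist_force: [0.2, 0.1, -1.4]
gripper_width: 0.0208
```

```bash
python3 go.py .549 .003 .034 -25.8
```

```text
t 13.2667 pos [0.5496 0.0041 0.1496] yaw -25.7 F [ 0.2   0.13 -1.37] w 0.0208 q [-0.2   0.68  0.18  1.87 -0.2   0.61 -0.34]
dp [-0.0002  0.0014  0.1156] rot [-0.07 -0.06  0.1 ]
```

Call:
move_arm --dp '[[0, 0.001, 0.03], [0, 0.001, 0.06], [0, 0.001, 0.085], [0, 0.001, 0.1], [0, 0.001, 0.11], [0, 0.001, 0.1155], [0, 0.001, 0.1155], [0, 0.001, 0.1155]]' --rotation '[[0, 0, 0], [0, 0, 0], [0, 0, 0], [0, 0, 0], [0, 0, 0], [0, 0, 0], [0, 0, 0], [0, 0, 0]]'

```text
time: 13.93
tcp_pos: [0.5488, 0.0034, 0.0344]
orientation: [[0.901, -0.433, 0.001], [-0.433, -0.901, 0.0], [0.001, -0.001, -1.0]]
wrist_force: [1.2, -0.1, -0.3]
gripper_width: 0.0207
```

Call:
move_arm --dp '[[0, 0, 0.001], [0, 0, 0.002], [0, 0, 0.003], [0, 0, 0.004], [0, 0, 0.0047], [0, 0, 0.0047], [0, 0, 0.0047]]' --rotation '[[0, 0, 0], [0, 0, 0], [0, 0, 0], [0, 0, 0], [0, 0, 0], [0, 0, 0], [0, 0, 0]]'

```text
time: 14.52
tcp_pos: [0.5481, 0.0028, 0.0292]
orientation: [[0.901, -0.434, -0.0], [-0.434, -0.901, 0.0], [-0.0, -0.0, -1.0]]
wrist_force: [0.5, -1.1, -2.2]
gripper_width: 0.0206
```

Call:
move_arm --dp '[[0, 0, 0.0005], [0, 0, 0.001], [0, 0, 0.001], [0, 0, 0.001]]' --rotation '[[0, 0, 0], [0, 0, 0], [0, 0, 0], [0, 0, 0]]'

```text
time: 14.85
tcp_pos: [0.5482, 0.0029, 0.0285]
orientation: [[0.901, -0.434, 0.0], [-0.434, -0.901, 0.0], [0.0, -0.0, -1.0]]
wrist_force: [-0.5, -0.2, 3.6]
gripper_width: 0.0206
```

Call:
move_arm --dp '[[0, 0, 0], [0, 0, 0], [0, 0, 0], [0, 0, 0], [0, 0, 0], [0, 0, 0], [0, 0, 0], [0, 0, -0.02], [0, 0, -0.05], [0, 0, -0.09], [0, 0, -0.13], [0, 0, -0.15]]' --rotation '[[0, 0, 0], [0, 0, 0], [0, 0, 0], [0, 0, 0], [0, 0, 0], [0, 0, 0], [0, 0, 0], [0, 0, 0], [0, 0, 0], [0, 0, 0], [0, 0, 0], [0, 0, 0]]' --fingers 1

```text
time: 15.85
tcp_pos: [0.55, 0.0026, 0.1824]
orientation: [[0.901, -0.435, 0.006], [-0.435, -0.901, 0.0], [0.005, -0.003, -1.0]]
wrist_force: [-0.1, -0.3, 0.0]
gripper_width: 0.0852
```

```bash
cat v.py | head -8 > v2.py; python3 go.py .540 -.189 .2 -30; python3 - <<'E'
from h import *
q=read_camera("scene")
save("rel",cv2.resize(q["color"][170:330,230:470],None,fx=3.2,fy=3.2,interpolation=cv2.INTER_CUBIC))
E
```

```text
t 15.85 pos [0.55   0.0026 0.1824] yaw -25.76 F [-0.06 -0.28  0.  ] w 0.0852 q [-0.21  0.63  0.2   1.84 -0.19  0.69 -0.35]
dp [ 0.0743  0.1768 -0.0177] rot [-0.17 -0.29  4.24]
```

View pics/rel.png

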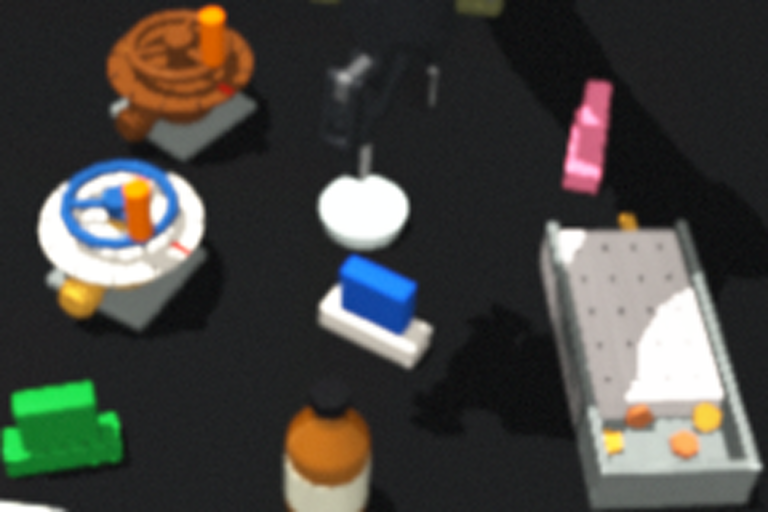

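```bash
cat > hf.py <<'E'
from fit import *
th=np.linspace(0,2*np.pi,40,endpoint=False);C=np.c_[np.cos(th),np.sin(th)]
def cyl(x,y,r,z0,z1): return np.r_[np.c_[C*r+[x,y],np.full(40,z0)],np.c_[C*r+[x,y],np.full(40,z1)]]
def org(s,roi):
    y0,y1,x0,x1=roi;c=s["color"][y0:y1,x0:x1].astype(float)
    return np.clip((c[...,0]-c[...,2]-40)/80,0,1)
RH={0:(210,232,357,377),1:(222,250,264,282)}
def hc(t,w,S_): 
    return sum(np.abs(sil(S_[i],[cyl(t[0],t[1],.011,.09,.142)],RH[i])-org(S_[i],RH[i])).sum() for i in w)
def fith(S_,w=(0,1),x0=(.54,-.189)):
    x0=np.array(x0);return minimize(hc,x0,args=(w,S_),method="Nelder-Mead",options=dict(initial_simplex=[x0,x0+[.006,0],x0+[0,.006]]))
if __name__=="__main__":
    for w in((0,),(1,),(0,1)):
        r=fith((p,q),w);print("handle",w,r.x.round(4),round(r.fun,1))
    # wheel ring centre: blue blob outer silhouettes (disc r~.051) using hull
    for i,roi in((0,(200,280,335,415)),(1,(212,262,240,300))):
        s=(p,q)[i];y0,y1,x0,x1=roi;c=s["color"][y0:y1,x0:x1].astype(float)
        b=((c[...,2]-c[...,0]>50)).astype(np.uint8)
        v,u=np.nonzero(b);h=cv2.convexHull(np.stack([u,v],1).astype(np.int32));m=np.zeros_like(b);cv2.fillConvexPoly(m,h,1);m=m.astype(float)
        f=lambda t:np.abs(sil(s,[cyl(t[0],t[1],t[2],.078,.088)],roi)-m).sum()
        r=minimize(f,[.505,-.214,.05],method="Nelder-Mead",options=dict(initial_simplex=[[.505,-.214,.05],[.51,-.214,.05],[.505,-.209,.05],[.505,-.214,.047]]))
        print("wheel",i,r.x.round(4),r.fun)
E
python3 hf.py | grep -v "^\[\|chuck"
```

```text
handle (0,) [ 0.5438 -0.1887] 30.1
handle (1,) [ 0.5412 -0.1878] 32.1
handle (0, 1) [ 0.5427 -0.1877] 63.6
wheel 0 [ 0.5047 -0.2153  0.0479] 42.082352941176474
wheel 1 [ 0.504  -0.2141  0.0485] 33.082352941176474
```

```bash
python3 go.py .5415 -.1885 .19 -25.8
```

```text
t 15.9 pos [0.5518 0.0025 0.1847] yaw -25.77 F [1.11 0.6  1.83] w 0.0855 q [-0.21  0.63  0.2   1.84 -0.19  0.69 -0.35]
dp [ 0.0738  0.1765 -0.0055] rot [-0.3  -0.54  0.03]
```

Call:
move_arm --dp '[[0.012, 0.028, -0.005], [0.024, 0.056, -0.005], [0.036, 0.084, -0.005], [0.048, 0.112, -0.005], [0.06, 0.14, -0.005], [0.069, 0.165, -0.005], [0.0738, 0.1765, -0.005], [0.0738, 0.1765, -0.005], [0.0738, 0.1765, -0.005], [0.0738, 0.1765, -0.005]]' --rotation '[[0, 0, 0], [0, 0, 0], [0, 0, 0], [0, 0, 0], [0, 0, 0], [0, 0, 0], [0, 0, 0], [0, 0, 0], [0, 0, 0], [0, 0, 0]]'

```text
time: 16.73
tcp_pos: [0.5383, -0.1854, 0.1828]
orientation: [[0.902, -0.432, -0.0], [-0.432, -0.902, 0.002], [-0.001, -0.002, -1.0]]
wrist_force: [-0.8, 0.7, -0.6]
gripper_width: 0.0854
```

```bash
python3 go.py .5415 -.1885 .104 -25.8
```

```text
t 16.7333 pos [ 0.5383 -0.1854  0.1828] yaw -25.57 F [-0.82  0.71 -0.65] w 0.0854 q [ 0.15  0.65  0.17  1.77 -0.15  0.73 -0.04]
dp [0.0043 0.0016 0.0788] rot [-0.11  0.07  0.23]
```

Call:
move_arm --dp '[[0.003, 0.001, 0.02], [0.003, 0.001, 0.04], [0.003, 0.001, 0.06], [0.003, 0.001, 0.074], [0.003, 0.001, 0.078], [0.003, 0.001, 0.078], [0.003, 0.001, 0.078]]' --rotation '[[0, 0, 0], [0, 0, 0], [0, 0, 0], [0, 0, 0], [0, 0, 0], [0, 0, 0], [0, 0, 0]]'

```text
time: 17.32
tcp_pos: [0.5409, -0.1892, 0.1055]
orientation: [[0.902, -0.433, 0.001], [-0.433, -0.902, 0.0], [0.0, -0.001, -1.0]]
wrist_force: [-0.6, -0.0, -1.4]
gripper_width: 0.0852
```

```bash
python3 go.py .5415 -.1885 .104 -25.8; python3 - <<'E'
from h import *
q=read_camera("scene")
save("hg",cv2.resize(q["color"][170:280,220:330],None,fx=5,fy=5,interpolation=cv2.INTER_CUBIC))
E
```

```text
t 17.3167 pos [ 0.5409 -0.1892  0.1055] yaw -25.63 F [-0.64 -0.03 -1.39] w 0.0852 q [ 0.18  0.77  0.13  1.83 -0.18  0.56 -0.02]
dp [ 0.0003 -0.0009  0.0015] rot [-0.04 -0.02  0.17]
```

View pics/hg.png

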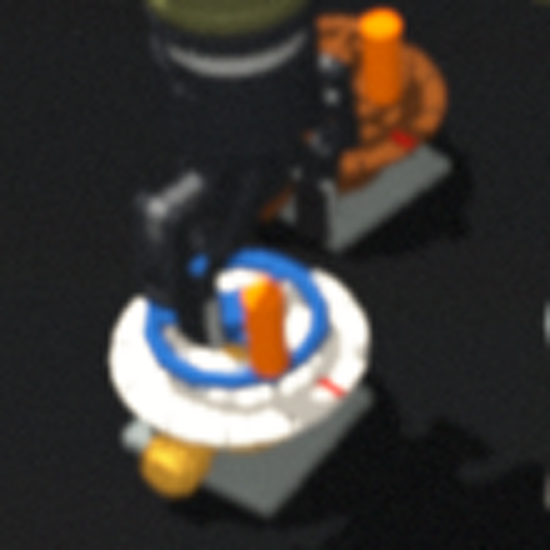

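```bash
python3 - <<'E'
from h import *
q=read_camera("scene");s=state();R=s["orientation"];P=s["tcp_pos"]
X=[P,P+R[:,0]*.0427-R[:,2]*.013,P-R[:,0]*.0427-R[:,2]*.013,P-R[:,2]*.0365,P+R[:,0]*.053-R[:,2]*.013,P-R[:,0]*.053-R[:,2]*.013]
print(((proj(q,X)-[220,170])*5).round())
E
```

```text
[[261. 337.]
 [207. 371.]
 [309. 270.]
 [256. 286.]
 [194. 383.]
 [321. 258.]]
```

Call:
move_arm --dp '[[0, -0.001, 0.001], [0, -0.001, 0.001], [0, -0.001, 0.001], [0, -0.001, 0.001], [0, -0.001, 0.001], [0, -0.001, 0.001], [0, -0.001, 0.001], [0, -0.001, 0.001], [0, -0.001, 0.001], [0, -0.001, 0.001]]' --rotation '[[0, 0, 0], [0, 0, 0], [0, 0, 0], [0, 0, 0], [0, 0, 0], [0, 0, 0], [0, 0, 0], [0, 0, 0], [0, 0, 0], [0, 0, 0]]' --fingers 0 --force 60

```text
time: 18.25
tcp_pos: [0.5411, -0.1896, 0.1046]
orientation: [[0.901, -0.434, 0.001], [-0.434, -0.901, -0.0], [0.001, -0.0, -1.0]]
wrist_force: [0.2, -1.1, 4.9]
gripper_width: 0.0193
```

```bash
python3 go.py .5415 -.1885 .104 -25.8; python3 - <<'E'
from h import *
q=read_camera("scene")
save("hg2",cv2.resize(q["color"][170:280,220:330],None,fx=5,fy=5,interpolation=cv2.INTER_CUBIC))
E
```

```text
t 18.25 pos [ 0.5411 -0.1896  0.1046] yaw -25.73 F [ 0.17 -1.06  4.85] w 0.0193 q [ 0.18  0.77  0.13  1.83 -0.18  0.56 -0.02]
dp [-0.0001 -0.0012  0.0006] rot [-0.02 -0.06  0.07]
```

View pics/hg2.png

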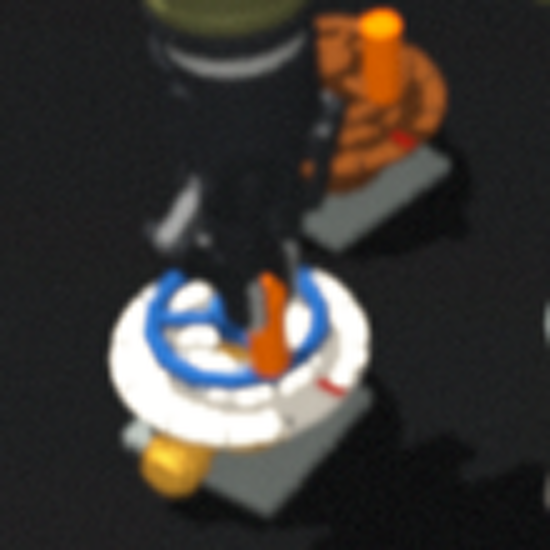

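Call:
move_arm --dp '[[0, 0, 0], [0, 0, 0], [0, 0, 0], [0, -0.003, 0], [0, -0.003, 0], [0, -0.003, 0]]' --rotation '[[0, 0, 0], [0, 0, 0], [0, 0, 0], [0, 0, 0], [0, 0, 0], [0, 0, 0]]' --fingers 0.5

```text
time: 18.8
tcp_pos: [0.542, -0.1863, 0.104]
orientation: [[0.901, -0.434, -0.0], [-0.434, -0.901, 0.0], [-0.0, -0.0, -1.0]]
wrist_force: [-0.5, -0.8, -0.8]
gripper_width: 0.0427
```

Call:
move_arm --dp '[[0, 0, 0], [0, 0, 0], [0, 0, 0], [0, 0, 0], [0, 0, 0], [0, 0, 0], [0, 0, 0]]' --rotation '[[0, 0, 0], [0, 0, 0], [0, 0, 0], [0, 0, 0], [0, 0, 0], [0, 0, 0], [0, 0, 0]]' --fingers 0 --force 60

```text
time: 19.38
tcp_pos: [0.5422, -0.1868, 0.1044]
orientation: [[0.901, -0.434, 0.001], [-0.434, -0.901, -0.0], [0.001, -0.0, -1.0]]
wrist_force: [-0.1, -0.8, 3.3]
gripper_width: 0.0194
```

```bash
python3 go.py .5415 -.1885 .104 -25.8
```

```text
t 19.3833 pos [ 0.5422 -0.1868  0.1044] yaw -25.73 F [-0.1  -0.84  3.27] w 0.0194 q [ 0.17  0.77  0.14  1.83 -0.18  0.56 -0.03]
dp [0.     0.0018 0.0004] rot [-0.01 -0.04  0.07]
```

```bash
cat > circ.py <<'E'
import sys,numpy as np
a0,step,n=map(float,sys.argv[1:4]); yaw=np.radians(-25.73)
R=np.array([[np.cos(yaw),np.sin(yaw)],[np.sin(yaw),-np.cos(yaw)]])
r=.045;h=lambda a:r*np.array([np.cos(np.radians(a)),np.sin(np.radians(a))])
print([[*(R.T@(h(a0+step*k)-h(a0))).round(4).tolist(),0] for k in range(1,int(n)+1)],"end",a0+step*n)
E
python3 circ.py 35.5 -10 12; python3 circ.py -84.5 -10 12;python3 circ.py -204.5 -10 6
```

```text
[[0.0065, 0.0044, 0], [0.0122, 0.0098, 0], [0.0168, 0.0161, 0], [0.0203, 0.0232, 0], [0.0225, 0.0307, 0], [0.0233, 0.0385, 0], [0.0228, 0.0463, 0], [0.0209, 0.0539, 0], [0.0178, 0.0611, 0], [0.0134, 0.0676, 0], [0.008, 0.0733, 0], [0.0017, 0.0779, 0]] end -84.5
[[-0.007, 0.0035, 0], [-0.0146, 0.0057, 0], [-0.0224, 0.0065, 0], [-0.0302, 0.006, 0], [-0.0378, 0.0041, 0], [-0.045, 0.001, 0], [-0.0515, -0.0034, 0], [-0.0572, -0.0088, 0], [-0.0618, -0.0151, 0], [-0.0653, -0.0222, 0], [-0.0675, -0.0297, 0], [-0.0683, -0.0375, 0]] end -204.5
[[0.0005, -0.0078, 0], [0.0024, -0.0154, 0], [0.0055, -0.0226, 0], [0.0099, -0.0291, 0], [0.0153, -0.0348, 0], [0.0217, -0.0394, 0]] end -264.5
```

Call:
move_arm --dp '[[0.0065, 0.0044, 0], [0.0122, 0.0098, 0], [0.0168, 0.0161, 0], [0.0203, 0.0232, 0], [0.0203, 0.0232, 0]]' --rotation '[[0, 0, 0], [0, 0, 0], [0, 0, 0], [0, 0, 0], [0, 0, 0]]'

```text
time: 19.8
tcp_pos: [0.5508, -0.2176, 0.1044]
orientation: [[0.9, -0.435, 0.001], [-0.435, -0.9, -0.0], [0.001, -0.0, -1.0]]
wrist_force: [0.6, -0.2, 3.7]
gripper_width: 0.0191
```

```bash
python3 go.py .5415 -.1885 .104 -25.8; python3 - <<'E'
from h import *
q=read_camera("scene")
save("hg3",cv2.resize(q["color"][170:280,220:330],None,fx=5,fy=5,interpolation=cv2.INTER_CUBIC))
E
python3 circ.py -4.5 -10 12
```

```text
t 19.8 pos [ 0.5508 -0.2176  0.1044] yaw -25.8 F [ 0.57 -0.18  3.71] w 0.0191 q [ 0.22  0.79  0.13  1.77 -0.17  0.6   0.01]
dp [-0.021  -0.0221  0.0004] rot [-0.02 -0.07  0.  ]
[[0.0022, 0.0075, 0], [0.003, 0.0153, 0], [0.0025, 0.0232, 0], [0.0007, 0.0308, 0], [-0.0025, 0.038, 0], [-0.0069, 0.0445, 0], [-0.0123, 0.0501, 0], [-0.0186, 0.0548, 0], [-0.0257, 0.0582, 0], [-0.0332, 0.0604, 0], [-0.041, 0.0613, 0], [-0.0488, 0.0608, 0]] end -124.5
```

View pics/hg3.png

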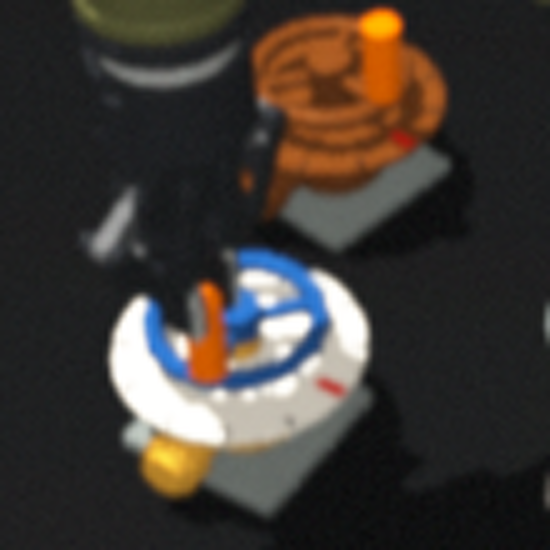

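The wheel turns with the grip (handle now at (207,330) in the crop), forces small. Continuing clockwise.

Call:
move_arm --dp '[[0.0022, 0.0075, 0], [0.003, 0.0153, 0], [0.0025, 0.0232, 0], [0.0007, 0.0308, 0], [-0.0025, 0.038, 0], [-0.0069, 0.0445, 0], [-0.0123, 0.0501, 0], [-0.0186, 0.0548, 0], [-0.0257, 0.0582, 0], [-0.0332, 0.0604, 0], [-0.041, 0.0613, 0], [-0.0488, 0.0608, 0]]' --rotation '[[0, 0, 0], [0, 0, 0], [0, 0, 0], [0, 0, 0], [0, 0, 0], [0, 0, 0], [0, 0, 0], [0, 0, 0], [0, 0, 0], [0, 0, 0], [0, 0, 0], [0, 0, 0]]'

```text
time: 20.85
tcp_pos: [0.4797, -0.2504, 0.1043]
orientation: [[0.901, -0.434, 0.002], [-0.434, -0.901, -0.001], [0.002, 0.0, -1.0]]
wrist_force: [4.7, 1.0, 5.0]
gripper_width: 0.0194
```

```bash
python3 go.py .5415 -.1885 .104 -25.73; python3 circ.py -124.5 -10 12;python3 circ.py -244.5 -10 12
```

```text
t 20.85 pos [ 0.4797 -0.2504  0.1043] yaw -25.75 F [4.73 1.03 4.99] w 0.0194 q [ 0.33  0.74  0.11  1.92 -0.15  0.49  0.1 ]
dp [ 0.0288 -0.0826  0.0004] rot [ 0.   -0.1  -0.02]
[[-0.0076, -0.0019, 0], [-0.0148, -0.005, 0], [-0.0213, -0.0094, 0], [-0.027, -0.0148, 0], [-0.0316, -0.0211, 0], [-0.0351, -0.0282, 0], [-0.0373, -0.0357, 0], [-0.0381, -0.0435, 0], [-0.0376, -0.0513, 0], [-0.0357, -0.059, 0], [-0.0326, -0.0661, 0], [-0.0282, -0.0727, 0]] end -244.5
[[0.0054, -0.0057, 0], [0.0118, -0.0103, 0], [0.0188, -0.0138, 0], [0.0263, -0.016, 0], [0.0341, -0.0168, 0], [0.0419, -0.0163, 0], [0.0496, -0.0144, 0], [0.0567, -0.0113, 0], [0.0633, -0.0069, 0], [0.0689, -0.0015, 0], [0.0736, 0.0048, 0], [0.077, 0.0119, 0]] end -364.5
```

Call:
move_arm --dp '[[-0.0076, -0.0019, 0], [-0.0148, -0.005, 0], [-0.0213, -0.0094, 0], [-0.027, -0.0148, 0], [-0.0316, -0.0211, 0], [-0.0351, -0.0282, 0], [-0.0373, -0.0357, 0], [-0.0381, -0.0435, 0], [-0.0376, -0.0513, 0], [-0.0357, -0.059, 0], [-0.0326, -0.0661, 0], [-0.0282, -0.0727, 0]]' --rotation '[[0, 0, 0], [0, 0, 0], [0, 0, 0], [0, 0, 0], [0, 0, 0], [0, 0, 0], [0, 0, 0], [0, 0, 0], [0, 0, 0], [0, 0, 0], [0, 0, 0], [0, 0, 0]]'

```text
time: 21.85
tcp_pos: [0.4828, -0.1747, 0.1043]
orientation: [[0.9, -0.437, -0.004], [-0.437, -0.9, -0.003], [-0.003, 0.004, -1.0]]
wrist_force: [-3.2, -4.2, 9.4]
gripper_width: 0.0196
```

```bash
python3 go.py .5415 -.1885 .104 -25.73; python3 circ.py -244.5 -5 8;python3 - <<'E'
from h import *
q=read_camera("scene")
save("hg4",cv2.resize(q["color"][170:280,220:330],None,fx=5,fy=5,interpolation=cv2.INTER_CUBIC))
E
```

```text
t 21.85 pos [ 0.4828 -0.1747  0.1043] yaw -25.89 F [-3.21 -4.24  9.45] w 0.0196 q [ 0.18  0.71  0.13  2.   -0.19  0.44 -0.01]
dp [ 0.0588 -0.0132  0.0001] rot [ 0.26  0.15 -0.16]
[[0.0026, -0.003, 0], [0.0054, -0.0057, 0], [0.0085, -0.0081, 0], [0.0118, -0.0103, 0], [0.0152, -0.0122, 0], [0.0188, -0.0138, 0], [0.0225, -0.015, 0], [0.0263, -0.016, 0]] end -284.5
```

View pics/hg4.png

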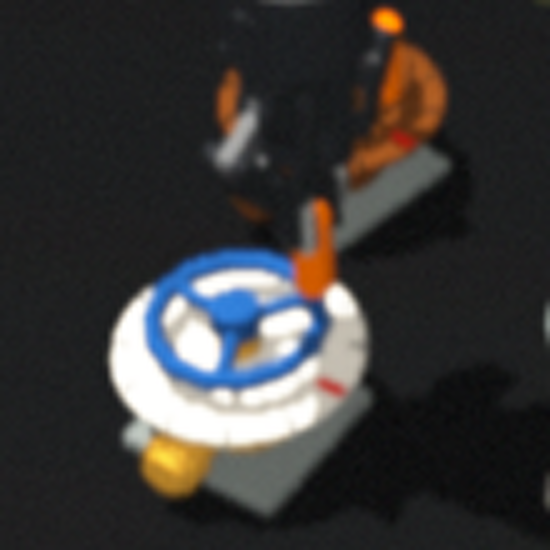

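Call:
move_arm --dp '[[0.0026, -0.003, 0], [0.0054, -0.0057, 0], [0.0085, -0.0081, 0], [0.0118, -0.0103, 0], [0.0152, -0.0122, 0], [0.0188, -0.0138, 0], [0.0225, -0.015, 0], [0.0263, -0.016, 0], [0.0263, -0.016, 0]]' --rotation '[[0, 0, 0], [0, 0, 0], [0, 0, 0], [0, 0, 0], [0, 0, 0], [0, 0, 0], [0, 0, 0], [0, 0, 0], [0, 0, 0]]'

```text
time: 22.65
tcp_pos: [0.5137, -0.1692, 0.1042]
orientation: [[0.901, -0.435, -0.005], [-0.435, -0.901, 0.001], [-0.005, 0.002, -1.0]]
wrist_force: [-2.3, 0.8, 11.1]
gripper_width: 0.019
```

```bash
python3 go.py .5415 -.1885 .104 -25.73; python3 circ.py -284.5 -2 12
```

```text
t 22.65 pos [ 0.5137 -0.1692  0.1042] yaw -25.76 F [-2.26  0.83 11.14] w 0.019 q [ 0.15  0.74  0.14  1.92 -0.19  0.5  -0.03]
dp [0.0334 0.0053 0.0001] rot [ 0.09  0.27 -0.03]
[[0.0015, -0.0003, 0], [0.0031, -0.0005, 0], [0.0047, -0.0007, 0], [0.0062, -0.0008, 0], [0.0078, -0.0009, 0], [0.0094, -0.0009, 0], [0.0109, -0.0008, 0], [0.0125, -0.0007, 0], [0.0141, -0.0005, 0], [0.0156, -0.0003, 0], [0.0172, -0.0001, 0], [0.0187, 0.0003, 0]] end -308.5
```

Call:
move_arm --dp '[[0.0015, -0.0003, 0], [0.0031, -0.0005, 0], [0.0047, -0.0007, 0], [0.0062, -0.0008, 0], [0.0062, -0.0008, 0]]' --rotation '[[0, 0, 0], [0, 0, 0], [0, 0, 0], [0, 0, 0], [0, 0, 0]]'

```text
time: 23.07
tcp_pos: [0.5193, -0.1706, 0.1043]
orientation: [[0.901, -0.434, -0.005], [-0.434, -0.901, 0.001], [-0.005, 0.001, -1.0]]
wrist_force: [-2.1, 3.7, 11.6]
gripper_width: 0.0191
```

```bash
python3 go.py .5415 -.1885 .104 -25.73;python3 circ.py -292.5 -1 8; python3 - <<'E'
import numpy as np
from scipy.optimize import least_squares
P=np.array([(.5422,-.1868),(.5508,-.2176),(.4797,-.2504),(.4828,-.1747),(.5137,-.1692)])
r=least_squares(lambda t:np.hypot(*(P-t[:2]).T)-.045,[.505,-.214]);print(r.x,r.fun)
for x in P: print(np.degrees(np.arctan2(*(x-r.x)[::-1])))
E
```

```text
t 23.0667 pos [ 0.5193 -0.1706  0.1043] yaw -25.74 F [-2.08  3.66 11.63] w 0.0191 q [ 0.15  0.75  0.14  1.9  -0.19  0.51 -0.03]
dp [0.0277 0.0065 0.0001] rot [ 0.06  0.31 -0.01]
[[0.0008, -0.0, 0], [0.0016, -0.0001, 0], [0.0024, -0.0001, 0], [0.0031, -0.0001, 0], [0.0039, -0.0001, 0], [0.0047, -0.0, 0], [0.0055, 0.0, 0], [0.0063, 0.0001, 0]] end -300.5
[ 0.50586241 -0.21351521] [1.01252621e-04 1.22865504e-04 2.21228829e-04 1.49691779e-04
 2.94759364e-06]
36.32312626881068
-5.193871312813526
-125.34809851789495
120.71704712564706
79.97037404821808
```

Call:
move_arm --dp '[[0.0008, 0, 0], [0.0016, 0, 0], [0.0024, 0, 0], [0.0031, 0, 0], [0.0039, 0, 0], [0.0047, 0, 0], [0.0055, 0, 0], [0.0063, 0, 0], [0.0063, 0, 0]]' --rotation '[[0, 0, 0], [0, 0, 0], [0, 0, 0], [0, 0, 0], [0, 0, 0], [0, 0, 0], [0, 0, 0], [0, 0, 0], [0, 0, 0]]'

```text
time: 23.82
tcp_pos: [0.5243, -0.1726, 0.1042]
orientation: [[0.901, -0.434, -0.007], [-0.434, -0.901, 0.003], [-0.007, 0.001, -1.0]]
wrist_force: [-2.5, 4.3, 12.9]
gripper_width: 0.0192
```

```bash
cat > ang.py <<'E'
from h import *
s=state();d=s["tcp_pos"][:2]-[.50586,-.21352];a=np.arctan2(d[1],d[0]);F=s["wrist_force"]
print(s["time"],"ang",np.degrees(a).round(2),"r",np.hypot(*d).round(4),"Ftan(ccw+)",(-np.sin(a)*F[0]+np.cos(a)*F[1]).round(2),"F",F.round(1),"z",s["tcp_pos"][2].round(4))
E
python3 ang.py;python3 circ.py -300.5 -1 6
```

```text
23.8167 ang 65.73 r 0.0449 Ftan(ccw+) 4.09 F [-2.5  4.3 12.9] z 0.1042
[[0.0008, 0.0001, 0], [0.0016, 0.0002, 0], [0.0023, 0.0003, 0], [0.0031, 0.0004, 0], [0.0039, 0.0005, 0], [0.0047, 0.0006, 0]] end -306.5
```

Call:
move_arm --dp '[[0.0008, 0.0001, 0], [0.0016, 0.0002, 0], [0.0023, 0.0003, 0], [0.0031, 0.0004, 0], [0.0031, 0.0004, 0], [0.0031, 0.0004, 0]]' --rotation '[[0, 0, 0], [0, 0, 0], [0, 0, 0], [0, 0, 0], [0, 0, 0], [0, 0, 0]]'

```text
time: 24.32
tcp_pos: [0.5245, -0.1727, 0.1041]
orientation: [[0.901, -0.434, -0.011], [-0.434, -0.901, 0.005], [-0.013, 0.0, -1.0]]
wrist_force: [-6.2, 6.7, 18.0]
gripper_width: 0.0192
```

```bash
python3 ang.py;python3 circ.py -304.5 -1 6;python3 - <<'E'
from h import *
q=read_camera("scene")
save("hg5",cv2.resize(q["color"][170:280,220:330],None,fx=5,fy=5,interpolation=cv2.INTER_CUBIC))
E
python3 ang.py
```

```text
24.3167 ang 65.5 r 0.0449 Ftan(ccw+) 8.44 F [-6.2  6.7 18. ] z 0.1041
[[0.0008, 0.0001, 0], [0.0015, 0.0003, 0], [0.0023, 0.0004, 0], [0.0031, 0.0006, 0], [0.0039, 0.0008, 0], [0.0046, 0.001, 0]] end -310.5
24.3667 ang 65.54 r 0.0449 Ftan(ccw+) 8.27 F [-6.1  6.5 19.3] z 0.1042
```

View pics/hg5.png

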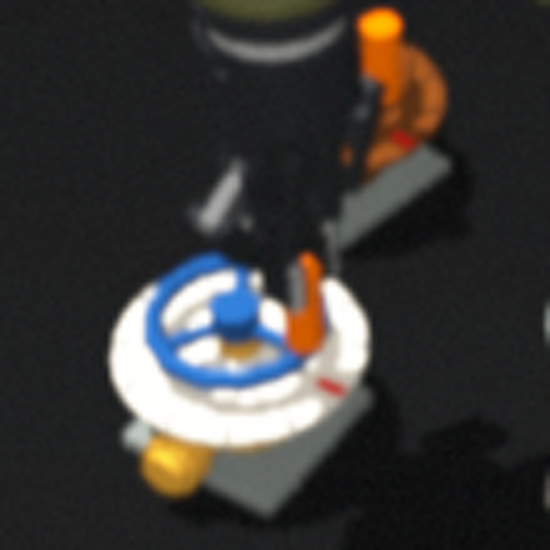

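Call:
move_arm --dp '[[0.0008, 0.0001, 0], [0.0015, 0.0003, 0], [0.0023, 0.0004, 0], [0.0023, 0.0004, 0]]' --rotation '[[0, 0, 0], [0, 0, 0], [0, 0, 0], [0, 0, 0]]'

```text
time: 24.7
tcp_pos: [0.5245, -0.1727, 0.1041]
orientation: [[0.901, -0.433, -0.015], [-0.433, -0.901, 0.008], [-0.017, -0.0, -1.0]]
wrist_force: [-9.1, 10.5, 22.1]
gripper_width: 0.019
```

```bash
python3 ang.py;python3 go.py .52455 -.17260 .1045 -25.73
```

```text
24.7 ang 65.39 r 0.0449 Ftan(ccw+) 12.69 F [-9.1 10.5 22.1] z 0.1041
t 24.7 pos [ 0.5245 -0.1727  0.1041] yaw -25.68 F [-9.15 10.5  22.12] w 0.019 q [ 0.16  0.75  0.14  1.87 -0.19  0.54 -0.03]
dp [-0.0001 -0.0001 -0.0004] rot [-0.01  0.97  0.05]
```

```bash
for a in 52.5 172.5 292.5; do python3 circ.py $a 10 12; done
```

```text
[[-0.0078, -0.0009, 0], [-0.0156, -0.0005, 0], [-0.0233, 0.0013, 0], [-0.0305, 0.0044, 0], [-0.037, 0.0087, 0], [-0.0427, 0.0141, 0], [-0.0474, 0.0204, 0], [-0.051, 0.0274, 0], [-0.0532, 0.0349, 0], [-0.0542, 0.0427, 0], [-0.0537, 0.0505, 0], [-0.0519, 0.0581, 0]] end 172.5
[[0.0031, 0.0072, 0], [0.0074, 0.0138, 0], [0.0128, 0.0195, 0], [0.019, 0.0242, 0], [0.0261, 0.0277, 0], [0.0336, 0.03, 0], [0.0414, 0.0309, 0], [0.0492, 0.0305, 0], [0.0568, 0.0287, 0], [0.064, 0.0256, 0], [0.0706, 0.0213, 0], [0.0763, 0.0159, 0]] end 292.5
[[0.0047, -0.0063, 0], [0.0082, -0.0133, 0], [0.0105, -0.0208, 0], [0.0114, -0.0286, 0], [0.011, -0.0364, 0], [0.0092, -0.0441, 0], [0.0061, -0.0513, 0], [0.0018, -0.0578, 0], [-0.0036, -0.0635, 0], [-0.0099, -0.0682, 0], [-0.0169, -0.0718, 0], [-0.0244, -0.074, 0]] end 412.5
```

Call:
move_arm --dp '[[-0.0078, -0.0009, 0], [-0.0156, -0.0005, 0], [-0.0233, 0.0013, 0], [-0.0305, 0.0044, 0], [-0.037, 0.0087, 0], [-0.0427, 0.0141, 0], [-0.0474, 0.0204, 0], [-0.051, 0.0274, 0], [-0.0532, 0.0349, 0], [-0.0542, 0.0427, 0], [-0.0537, 0.0505, 0], [-0.0519, 0.0581, 0]]' --rotation '[[0, 0, 0], [0, 0, 0], [0, 0, 0], [0, 0, 0], [0, 0, 0], [0, 0, 0], [0, 0, 0], [0, 0, 0], [0, 0, 0], [0, 0, 0], [0, 0, 0], [0, 0, 0]]'

```text
time: 25.7
tcp_pos: [0.4612, -0.2065, 0.1043]
orientation: [[0.901, -0.433, 0.002], [-0.433, -0.901, 0.001], [0.001, -0.002, -1.0]]
wrist_force: [5.9, 2.5, 5.7]
gripper_width: 0.0194
```

```bash
python3 ang.py
```

```text
25.7 ang 171.01 r 0.0452 Ftan(ccw+) -3.43 F [5.9 2.5 5.7] z 0.1043
```

Turning fine (171°). Continuing anticlockwise.

Call:
move_arm --dp '[[0.0031, 0.0072, 0], [0.0074, 0.0138, 0], [0.0128, 0.0195, 0], [0.019, 0.0242, 0], [0.0261, 0.0277, 0], [0.0336, 0.03, 0], [0.0414, 0.0309, 0], [0.0492, 0.0305, 0], [0.0568, 0.0287, 0], [0.064, 0.0256, 0], [0.0706, 0.0213, 0], [0.0763, 0.0159, 0]]' --rotation '[[0, 0, 0], [0, 0, 0], [0, 0, 0], [0, 0, 0], [0, 0, 0], [0, 0, 0], [0, 0, 0], [0, 0, 0], [0, 0, 0], [0, 0, 0], [0, 0, 0], [0, 0, 0]]'

```text
time: 26.7
tcp_pos: [0.5184, -0.2566, 0.1043]
orientation: [[0.899, -0.437, -0.006], [-0.437, -0.899, -0.001], [-0.005, 0.004, -1.0]]
wrist_force: [-2.7, -3.5, 10.9]
gripper_width: 0.0189
```

Call:
move_arm --dp '[[0.0047, -0.0063, 0], [0.0082, -0.0133, 0], [0.0105, -0.0208, 0], [0.0114, -0.0286, 0], [0.011, -0.0364, 0], [0.0092, -0.0441, 0], [0.0061, -0.0513, 0], [0.0018, -0.0578, 0], [-0.0036, -0.0635, 0], [-0.0099, -0.0682, 0], [-0.0169, -0.0718, 0], [-0.0244, -0.074, 0]]' --rotation '[[0, 0, 0], [0, 0, 0], [0, 0, 0], [0, 0, 0], [0, 0, 0], [0, 0, 0], [0, 0, 0], [0, 0, 0], [0, 0, 0], [0, 0, 0], [0, 0, 0], [0, 0, 0]]'

```text
time: 27.7
tcp_pos: [0.5329, -0.1775, 0.1044]
orientation: [[0.901, -0.434, 0.001], [-0.434, -0.901, -0.001], [0.002, 0.0, -1.0]]
wrist_force: [3.1, -0.3, 5.2]
gripper_width: 0.0195
```

```bash
python3 ang.py; python3 - <<'E'
from h import *
q=read_camera("scene")
save("hg6",cv2.resize(q["color"][170:280,220:330],None,fx=5,fy=5,interpolation=cv2.INTER_CUBIC))
E
```

```text
27.7 ang 53.09 r 0.045 Ftan(ccw+) -2.66 F [ 3.1 -0.3  5.2] z 0.1044
```

View pics/hg6.png

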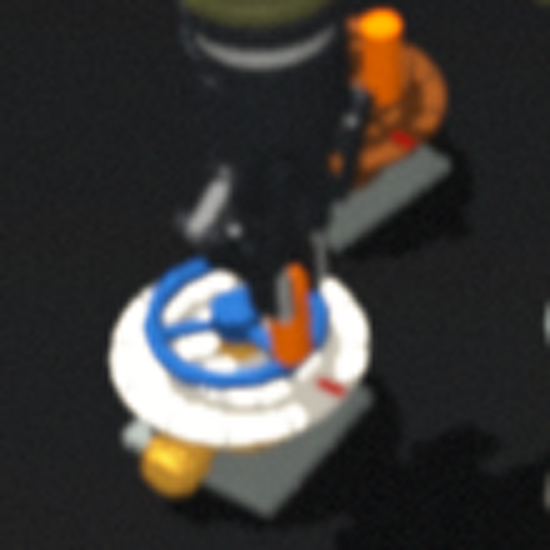

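Call:
move_arm --dp '[[-0.0078, -0.0009, 0], [-0.0156, -0.0005, 0], [-0.0233, 0.0013, 0], [-0.0305, 0.0044, 0], [-0.037, 0.0087, 0], [-0.0427, 0.0141, 0], [-0.0474, 0.0204, 0], [-0.051, 0.0274, 0], [-0.0532, 0.0349, 0], [-0.0542, 0.0427, 0], [-0.0537, 0.0505, 0], [-0.0519, 0.0581, 0]]' --rotation '[[0, 0, 0], [0, 0, 0], [0, 0, 0], [0, 0, 0], [0, 0, 0], [0, 0, 0], [0, 0, 0], [0, 0, 0], [0, 0, 0], [0, 0, 0], [0, 0, 0], [0, 0, 0]]'

```text
time: 28.75
tcp_pos: [0.4612, -0.2064, 0.1043]
orientation: [[0.901, -0.433, 0.002], [-0.433, -0.901, 0.001], [0.001, -0.002, -1.0]]
wrist_force: [6.6, 3.4, 6.0]
gripper_width: 0.019
```

Call:
move_arm --dp '[[0.0031, 0.0072, 0], [0.0074, 0.0138, 0], [0.0128, 0.0195, 0], [0.019, 0.0242, 0], [0.0261, 0.0277, 0], [0.0336, 0.03, 0], [0.0414, 0.0309, 0], [0.0492, 0.0305, 0], [0.0568, 0.0287, 0], [0.064, 0.0256, 0], [0.0706, 0.0213, 0], [0.0763, 0.0159, 0]]' --rotation '[[0, 0, 0], [0, 0, 0], [0, 0, 0], [0, 0, 0], [0, 0, 0], [0, 0, 0], [0, 0, 0], [0, 0, 0], [0, 0, 0], [0, 0, 0], [0, 0, 0], [0, 0, 0]]'

```text
time: 29.75
tcp_pos: [0.5184, -0.2566, 0.1043]
orientation: [[0.899, -0.437, -0.006], [-0.437, -0.899, -0.001], [-0.005, 0.004, -1.0]]
wrist_force: [-2.6, -4.3, 10.9]
gripper_width: 0.0194
```

Call:
move_arm --dp '[[0.0047, -0.0063, 0], [0.0082, -0.0133, 0], [0.0105, -0.0208, 0], [0.0114, -0.0286, 0], [0.011, -0.0364, 0], [0.0092, -0.0441, 0], [0.0061, -0.0513, 0], [0.0018, -0.0578, 0], [-0.0036, -0.0635, 0], [-0.0099, -0.0682, 0], [-0.0169, -0.0718, 0], [-0.0244, -0.074, 0]]' --rotation '[[0, 0, 0], [0, 0, 0], [0, 0, 0], [0, 0, 0], [0, 0, 0], [0, 0, 0], [0, 0, 0], [0, 0, 0], [0, 0, 0], [0, 0, 0], [0, 0, 0], [0, 0, 0]]'

```text
time: 30.75
tcp_pos: [0.5328, -0.1775, 0.1043]
orientation: [[0.901, -0.434, 0.001], [-0.434, -0.901, -0.001], [0.001, 0.0, -1.0]]
wrist_force: [4.0, -1.5, 5.6]
gripper_width: 0.0192
```

```bash
python3 ang.py; python3 circ.py 52.5 2 8
```

```text
30.75 ang 53.2 r 0.045 Ftan(ccw+) -4.05 F [ 4.  -1.5  5.6] z 0.1043
[[-0.0015, -0.0003, 0], [-0.0031, -0.0005, 0], [-0.0047, -0.0007, 0], [-0.0062, -0.0008, 0], [-0.0078, -0.0009, 0], [-0.0094, -0.0009, 0], [-0.0109, -0.0009, 0], [-0.0125, -0.0008, 0]] end 68.5
```

Call:
move_arm --dp '[[-0.0015, -0.0003, 0], [-0.0031, -0.0005, 0], [-0.0047, -0.0007, 0], [-0.0062, -0.0008, 0], [-0.0078, -0.0009, 0], [-0.0094, -0.0009, 0], [-0.0094, -0.0009, 0], [-0.0094, -0.0009, 0], [-0.0094, -0.0009, 0]]' --rotation '[[0, 0, 0], [0, 0, 0], [0, 0, 0], [0, 0, 0], [0, 0, 0], [0, 0, 0], [0, 0, 0], [0, 0, 0], [0, 0, 0]]'

```text
time: 31.5
tcp_pos: [0.5237, -0.1722, 0.1043]
orientation: [[0.901, -0.434, -0.001], [-0.434, -0.901, 0.001], [-0.001, -0.0, -1.0]]
wrist_force: [2.9, 1.3, 7.8]
gripper_width: 0.0194
```

```bash
python3 ang.py; python3 circ.py 64.5 0.5 6
```

```text
31.5 ang 66.69 r 0.045 Ftan(ccw+) -2.11 F [2.9 1.3 7.8] z 0.1043
[[-0.0004, 0.0, 0], [-0.0008, 0.0, 0], [-0.0012, 0.0, 0], [-0.0016, 0.0, 0], [-0.002, 0.0001, 0], [-0.0024, 0.0001, 0]] end 67.5
```

```bash
python3 - <<'E'
from h import *
q=read_camera("scene")
c=cv2.resize(q["color"][170:280,220:330],None,fx=5,fy=5,interpolation=cv2.INTER_CUBIC)
save("fin1",np.hstack([c[230:430,90:390],cv2.cvtColor(cv2.imread("pics/hg5.png"),cv2.COLOR_BGR2RGB)[230:430,90:390]]))
E
python3 ang.py
```

```text
31.55 ang 66.72 r 0.045 Ftan(ccw+) -1.94 F [2.5 0.8 8.1] z 0.1043
```

View pics/fin1.png

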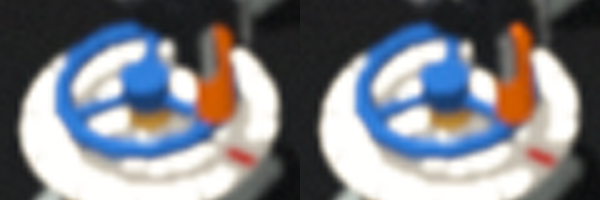

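Call:
move_arm --dp '[[0.001, 0, 0], [0.002, 0, 0], [0.003, 0, 0], [0.003, 0, 0], [0.003, 0, 0]]' --rotation '[[0, 0, 0], [0, 0, 0], [0, 0, 0], [0, 0, 0], [0, 0, 0]]'

```text
time: 31.97
tcp_pos: [0.5242, -0.1724, 0.1042]
orientation: [[0.901, -0.434, -0.005], [-0.434, -0.901, 0.003], [-0.006, -0.0, -1.0]]
wrist_force: [-1.7, 1.7, 12.9]
gripper_width: 0.0193
```

```bash
python3 ang.py
```

```text
31.9667 ang 65.89 r 0.045 Ftan(ccw+) 2.24 F [-1.7  1.7 12.9] z 0.1042
```

Call:
move_arm --dp '[[-0.0005, 0, 0], [-0.001, 0, 0], [-0.001, 0, 0], [-0.001, 0, 0], [-0.001, 0, 0], [-0.001, 0, 0]]' --rotation '[[0, 0, 0], [0, 0, 0], [0, 0, 0], [0, 0, 0], [0, 0, 0], [0, 0, 0]]'

```text
time: 32.47
tcp_pos: [0.5241, -0.1724, 0.1043]
orientation: [[0.901, -0.434, -0.004], [-0.434, -0.901, 0.002], [-0.004, -0.0, -1.0]]
wrist_force: [0.5, 2.3, 11.6]
gripper_width: 0.0194
```

```bash
python3 ang.py; python3 - <<'E'
from h import *
q=read_camera("scene");p=read_camera("top")
save("fin2",q["color"]); save("fin3",cv2.resize(p["color"][140:320,160:430],None,fx=2.9,fy=2.9,interpolation=cv2.INTER_CUBIC))
E
python3 ang.py
```

```text
32.4667 ang 66.0 r 0.045 Ftan(ccw+) 0.45 F [ 0.5  2.3 11.6] z 0.1043
32.5667 ang 65.99 r 0.045 Ftan(ccw+) 1.09 F [-0.3  2.  11.3] z 0.1043
```

View pics/fin2.png

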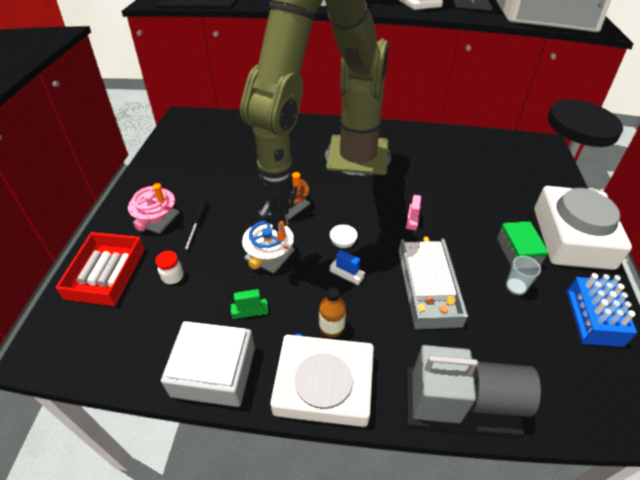

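View pics/fin3.png

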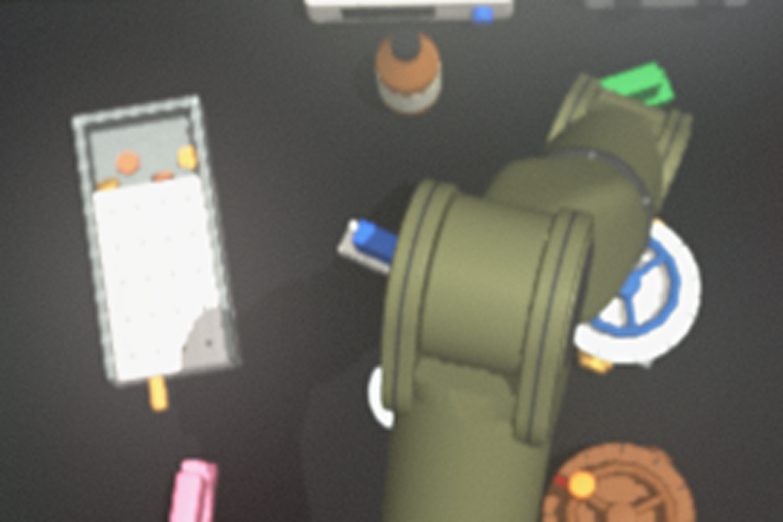

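All four chips are in the trough: top crop (127,163), (188,157), (107,186) and (163,179), the last two leaning against the plate edge. The scraper stands at (348,266) in the scene view, and the bystanders look unmoved. The handle is gripped over the red mark.

```bash
python3 -c "
from h import *
print(job_done())"
```

```text
the job is handed in; nothing more can be done
None
```

The job is done and handed in at about 32.6 s of the 72 s allowed; no verdict was reported.

- **Chips:** I wiped all four off the plate into the trough with the blue scraper. The last pictures show none left on the plate. Two of the four lean against the plate's edge instead of lying flat on the trough floor.
- **Scraper:** It stands upright on the bench where it started, released.
- **Valve:** I turned the crank clockwise until it stopped. It held at about 65.5° in the world frame, in line with the red mark, while the push force rose from 4 N to 13 N. I then backed it off two turns.
- **Final position:** The hand reads 66.0° at about 1 N and is still gripping the handle. The 0.5° difference from the stop reading is about what the grip's give would explain, so the error is probably well under 1°.
- **Forces:** A steady upward push on the wrist showed while gripping the crank, about 11 N at the end and at most 22 N at the stop. This is well below the 120 N wrist limit.
- **Other things on the bench:** They look unmoved in the last pictures.

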